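Send a tote of tape rolls round on the hook turntable

ROBOT

A 6-joint arm with a two-finger parallel gripper is mounted at the origin on the work surface. World frame = base frame: x ahead of the robot, y to its left, z up, the work surface at z = 0. Lengths are in m, angles in rad, forces in N, time in s.
With the tool pointing down it reaches from about 0.275 to 1 m from the base axis. Payload 8.4 kg.
Tool frame: the origin (TCP) lies at the very end of the fingers, on their centre line; the grasp point (between the pads) lies 19 mm behind it; x points along the fingers, z is the direction in which the jaws open and shut, and the axes are right-handed (so a half turn about x gives the same grasp; the last joint's range is limited). The gripper opens to 85 mm and grips with 20 to 120 N. Pads are 22 mm wide; open, the fingers measure 114 mm over their backs; the gripper's body (76 mm by 85 mm) begins 54 mm behind the grasp point. The pads swing forward as they close: fully open they stand 13 mm farther back than shut.
Start: joints at [-1.174, 0.353, 1.633, -0, 1.155, -0.002], TCP at [0.243, -0.576, 0.231] pointing down, gripper open.
Joint ranges: [-2.63, 2.63], [-0.92, 2.1], [0.06, 2.66], [-1.3, 4.44], [0, 2.69], [-3.02, 3.02]. Speed limits (rad/s): [2.22, 2.22, 2.79, 3.14, 3.14, 3.14].

INTERFACE

Orientations are given as a rotation vector (axis times angle).
In Python, from workcell import arm, imaging, finder gives the robot as it stands.
- The arm moves only by the shell command python3 -m handwheel 'ROWS' [FORCE]. ROWS is JSON, a list of rows, each a list of 5 numbers: the finger opening in mm, from 0 to 85.4, then the shift along the tool's x, y, z in mm, then the turn about the tool's x in degrees. In form: [[jaw, tx, ty, tz, yaw], ...]. A call has 1 to 5 rows; each row shifts and turns the pose as measured when the row begins, along the tool's axes as they then stand; what a row does not reach is not made up. A row lasts 1/8 s, in which the tool goes at most 62.5 mm and 10.7 degrees, less where a joint would pass 70% of its speed; a pose out of reach is approached as far as the arm can. A call with a gripper value outside its range is refused whole. The fingers move at their own pace and stop on an object; FORCE is the grip in N (left out, the last holds). Time passes only in rows, so rows that do not move let the fingers close. It gives the time, the measured TCP pose, the force and the opening at its end, in the units of the state.
- arm.read_state(): the state, without advancing time (a new reading comes with each control period).
- imaging.get_image(name): name is "scene" or "top" or "wrist"; returns (picture, depth): 420x560x3 uint8, red, green, blue; 420x560 float32, m along the optical axis (not along the pixel's ray), 0 where there is no reading.
- imaging.camera_model(name): a dict with "fx", "fy", "cx", "cy" (pixels), "k1" (the pictures are not rectified: a ray, as slopes to the right and down, at radius r is drawn at 1 + k1 r^2 times it, then the intrinsics apply), "cam_to_world" (4x4, takes a point from camera to world coordinates); the wrist camera has in their place "T_tool_cam" (4x4, takes a point from camera to tool coordinates, whose origin is the TCP and whose axes are the tool frame's). Camera axes: x right, y up, looking along -z (the intrinsics and any distortion apply to the point x, -y, -z); pixel columns grow to the right and rows downward; lengths in m; the calibration is good to about 2 mm. A picture is of the moment at which its call begins: read the wrist's pose just before it. camera_model takes no time and is no camera call.
- arm.finish_job(): hands the job in, once; it reports no verdict.
Trained networks look in the newest picture that a camera, given by its name, has taken for a name from the list of things; names that differ only in an ending like _2 or _b are one class to them, and where a whole thing is asked for, a point or a joint stands for the part that bears it (a point fixed in the world has none). Each returns a list of dicts, best first, with "p" (0 to 1); they miss things now and then, are a little off and sometimes report something else, mostly with a low value. They report only what shows in the picture. A call takes as long as a camera call.
- finder.masks_of(camera, name): "pixels" (420x560 bool, what is visible of it).
- finder.tip_of(camera, name): "at" ([x, y, z] in m, in the coordinates of the camera as it stood for that picture, good to about 4 mm: a listed point, or the origin of a listed thing).
The state is a dict: "clock": time; "q": joint angles; "joint_velocities": joint speeds; "effort": joint torques, N m; "tool_pos": TCP position; "eef_rot": TCP orientation; "contact_force": force on the tool from outside, world axes, zero at the start; "ft_torque": the same for the moment, N m; "grip_width": finger opening in m.
Only numpy, scipy, OpenCV 4.12 (cv2) and the standard library are available. Lean on these libraries where they do the work, as an engineer would, in place of code of your own. Each camera call takes 0.05 s, during which the arm holds its last target.

TASK

Send tape to the next bench: slide every tape roll up off the posts of the stand and put it in the carrying tote, and turn the empty hook turntable clockwise (it has a knob) back to its loading stop. Then hang the loaded tote by its handle bar on the two-pronged hook and turn the turntable counter-clockwise to its index stop, the tote still hanging; leave the other things alone.

Things in the scene. Friction and masses are not known exactly. Their poses are not given: they have to be found in the camera images.
- stand: Fixed tape stand: aluminium plate 170 x 170 x 15 mm with four upright steel posts at (+-50, +-50) mm in its frame. Round each post's foot is a white spacer 40 mm across, its top 30 mm above the table; the posts are 20 mm across and end 80 mm above the table. Origin: centre of the plate's underside; z up.
- roll1: Black roll of insulation tape with a cardboard core (one of two to four, all alike): ring 60 mm outside, 34 mm inside, 24 mm wide, 60 g. It starts lying flat over a post of the stand on the spacer. Origin: middle of the ring; z is the ring's axis. None if absent.
- roll2: Black roll of insulation tape with a cardboard core (one of two to four, all alike): ring 60 mm outside, 34 mm inside, 24 mm wide, 60 g. It starts lying flat over a post of the stand on the spacer. Origin: middle of the ring; z is the ring's axis. None if absent.
- roll3: Black roll of insulation tape with a cardboard core (one of two to four, all alike): ring 60 mm outside, 34 mm inside, 24 mm wide, 60 g. It starts lying flat over a post of the stand on the spacer. Origin: middle of the ring; z is the ring's axis. None if absent.
- roll4: Black roll of insulation tape with a cardboard core (one of two to four, all alike): ring 60 mm outside, 34 mm inside, 24 mm wide, 60 g. It starts lying flat over a post of the stand on the spacer. Origin: middle of the ring; z is the ring's axis. None if absent.
- tote: Loose grey carrying tote, 190 (x) x 122 (y) x 50 mm (z) outside, walls and floor 4 mm, 0.45 kg; a 4 mm wall at x = 0, 50 high, makes two bays. A rigid handle bridges its middle: uprights 30 mm wide (x), 6 mm thick at y = +-58 mm, carry a level bar. Origin: centre of the underside; z up. It starts standing on the table.
- tote_bar (a point): Centre of the tote's handle bar, a square steel bar 12 x 12 mm along the tote's y between the uprights, 145 mm above the tote's underside. Axes as the tote's.
- hook_seat (a point): Fixed on the turntable, on its vertical axis of rotation, 205 mm above the table: where the bar's centre lies when the tote is hung (across both prongs, in their troughs, the tote 30 mm above the disc). +x points to the mast (grey plate 90 mm wide in y, 210 mm high, face 116 mm from the axis), the prongs point to -x.
- hook_tip (a point): Midway between the tips of the two-pronged hook: 8 mm thick steel prongs at y = +-32 mm of hook_seat. From the mast each runs level (top 211 mm above the table), dips to a flat trough 22 mm wide at the axis (top 199 mm), then slopes up to its tip, 45 mm beyond the axis on the -x side (top 219 mm). Axes as hook_seat.
- knob_top (a point): Top centre of the turntable's upright black knob, 24 mm across, standing 47 mm tall on the disc (top 77 mm above the table), 130 mm from the axis on hook_seat's +y side.
- indexer (a joint): Angle of the turntable (aluminium disc 300 mm across, top 30 mm above the table, held by friction of 0.15 N m): grows counter-clockwise seen from above. It turns between two stops, dark upright blocks beside the disc that meet the dark lug on its rim: the loading stop at 0 and the index stop at 1.05 rad. It starts between, at 0.7 to 0.97 rad.
- pack1: Bystander to be left alone: black battery pack 200 x 45 x 25 (mm). Origin at its underside.
- pack2: Bystander to be left alone: black battery pack 200 x 45 x 25 (mm). Origin at its underside.
- pack3: Bystander to be left alone: black battery pack 200 x 45 x 25 (mm). Origin at its underside.
- mallet: Bystander to be left alone: hammer, 240 long, lying (mm). Origin at its underside.
- driver: Bystander to be left alone: screwdriver, 130 long, lying (mm). Origin at its underside.
- jar: Bystander to be left alone: jar, 48 across, 55 high (mm). Origin at its underside.
- glue: Bystander to be left alone: small bottle, 40 across, 90 high (mm). Origin at its underside.

How it is judged:
On the way, in this order (a step that is already met when the one before it is completed fails the run):
1. every tape roll that is present is off its post and lies inside the tote (x of roll1 in the frame of tote between -0.095 and 0.095 m and y of roll1 in the frame of tote between -0.061 and 0.061 m and z of roll1 in the frame of tote between 0.003 and 0.075 m and x of roll2 in the frame of tote between -0.095 and 0.095 m and y of roll2 in the frame of tote between -0.061 and 0.061 m and z of roll2 in the frame of tote between 0.003 and 0.075 m and x of roll3 in the frame of tote between -0.095 and 0.095 m and y of roll3 in the frame of tote between -0.061 and 0.061 m and z of roll3 in the frame of tote between 0.003 and 0.075 m and x of roll4 in the frame of tote between -0.095 and 0.095 m and y of roll4 in the frame of tote between -0.061 and 0.061 m and z of roll4 in the frame of tote between 0.003 and 0.075 m), for 0.3 s.
2. the tote, with all the rolls in it, hangs free by its bar in the troughs of both prongs, released, while the turntable stands at its loading stop (within 0.08 rad) (all of step 1 and x of tote_bar in the frame of hook_seat between -0.02 and 0.02 m and y of tote_bar in the frame of hook_seat between -0.024 and 0.024 m and z of tote_bar in the frame of hook_seat between -0.01 and 0.012 m and angle between tote's own z axis and vertical below 0.3 rad and contact force between tote and the fingers below 0.1 N and value of joint indexer below 0.08 rad), for 0.4 s.
3. the turntable is turned counter-clockwise to its index stop (within 0.05 rad) with the tote still hanging on the hook (value of joint indexer above 1 rad and x of tote_bar in the frame of hook_seat between -0.02 and 0.02 m and y of tote_bar in the frame of hook_seat between -0.024 and 0.024 m and z of tote_bar in the frame of hook_seat between -0.01 and 0.012 m and angle between tote's own z axis and vertical below 0.3 rad), for 0.2 s.
At the end, for the whole second after the job is handed in: All rolls present lie inside the tote; it hangs at rest, released, level within 0.3 rad, its bar in the troughs of both prongs (bar centre within 20 mm of the seat along the prongs, 24 mm across, 10 mm in height); the turntable is within 0.05 rad of its index stop at 1.05 rad (all of step 1 and all of step 3 and contact force between tote and the fingers below 0.1 N and linear speed of tote below 0.03 m/s and angular speed of tote below 0.3 rad/s); the robot touches nothing.
It fails at once if a bystander (battery packs, hammer, screwdriver, jar, bottle) is moved more than 50 mm (distance of any of pack1, pack2, pack3, mallet, driver, jar, glue from where it was at the start of the episode above 0.05 m).
Of roll1, roll2, roll3, roll4 only 2 to 4 are there at a start; the rules pass over those that are not, and their reading is None.
At some moment in a run one of tote may be knocked a few centimetres aside while the robot is not near it.
Once in a run the grip may slacken for a moment while it holds something.
It also fails if it takes over 208 s, if anything falls off the work surface, if the arm or the gripper's body presses on something with over 40 N, if the wrist force passes 120 N, or if a joint passes its speed limit or range.

## Working session

There is one attempt and no reset: what is moved stays moved. The work goes in short steps, Python scripts to look and compute and a shell command to move; the robot and the scene stay as the last step left them, time stands still between calls to the robot, and variables do not carry over. Pictures are saved under pics/ and viewed, and the job is handed in when it is done.

```bash
ls; mkdir -p pics
cat > h.py <<'E'
import numpy as np, cv2
from scipy.spatial.transform import Rotation as R
from workcell import arm, imaging, finder
def tool():
    s=arm.read_state(); T=np.eye(4); T[:3,:3]=R.from_rotvec(s['eef_rot']).as_matrix(); T[:3,3]=s['tool_pos']; return T
def c2w(cam,T=None):
    m=imaging.camera_model(cam)
    if cam=='wrist': return (tool() if T is None else T)@np.array(m['T_tool_cam'])
    return np.array(m['cam_to_world'])
def pts(cam,depth,M):
    m=imaging.camera_model(cam); H,W=depth.shape
    u,v=np.meshgrid(np.arange(W),np.arange(H)); 
    d=np.array([m['k1'],0,0,0],float); K=np.array([[m['fx'],0,m['cx']],[0,m['fy'],m['cy']],[0,0,1.]])
    p=cv2.undistortPoints(np.stack([u.ravel(),v.ravel()],1).astype(np.float64)[:,None],K,d)[:,0]
    x=p[:,0].reshape(H,W); y=p[:,1].reshape(H,W)
    P=np.stack([x*depth,-y*depth,-depth,np.ones_like(depth)],-1)
    P=(P@M.T)[...,:3]; P[depth==0]=np.nan
    return P
def shot(cam,name=None):
    T=tool(); im,d=imaging.get_image(cam); M=c2w(cam,T)
    if name: cv2.imwrite(f'pics/{name}.png',im[...,::-1])
    return im,d,M,pts(cam,d,M)
def tip(cam,name,M,k=1):
    r=finder.tip_of(cam,name); 
    return [(round(x['p'],2),np.round((M@np.r_[x['at'],1])[:3],4).tolist()) for x in r[:k]]
def tofr(target):
    T=tool(); return (np.linalg.inv(T)@np.r_[target,1])[:3]*1000
E
python3 - <<'E'
from h import *
print(arm.read_state())
for c in ['scene','top','wrist']:
    im,d,M,P=shot(c,c+'0'); print(c,imaging.camera_model(c)['k1'],np.round(M,3).tolist())
    for n in ['stand','roll1','tote','tote_bar','hook_seat','hook_tip','knob_top','pack1','mallet','driver','jar','glue']:
        print(n,tip(c,n,M,5))
E
```

```text
pics
{'clock': 0.0, 'q': array([-1.17441650e+00,  3.53623019e-01,  1.63411436e+00, -5.67947059e-06,
        1.15519581e+00, -2.40974290e-03]), 'joint_velocities': array([-2.15516940e-03, -5.01650156e-04,  7.47360577e-04,  4.08513071e-04,
       -3.65568966e-05, -1.03960178e-04]), 'effort': array([-3.61793303e-03, -6.05258131e+01, -3.42060935e+01, -5.82585435e-04,
        9.29227739e-03, -2.63733773e-05]), 'tool_pos': array([ 0.24250411, -0.57553476,  0.23058583]), 'eef_rot': array([ 0.91138181,  1.37301856, -0.91016357]), 'contact_force': array([-0.36643315,  0.34320358, -0.80551236]), 'ft_torque': array([ 0.02793545, -0.02956898,  0.04644418]), 'grip_width': 0.0855491642429759}
scene -0.035384822812095554 [[-0.65, -0.412, 0.639, 1.278], [0.76, -0.328, 0.561, 0.616], [-0.022, 0.85, 0.526, 0.761], [0.0, 0.0, 0.0, 1.0]]
stand [(0.77, [0.5045, 0.3186, 0.0023]), (0.47, [0.7154, 0.2081, 0.0022])]
roll1 [(0.83, [0.4598, 0.2622, 0.0462]), (0.75, [0.4482, 0.3622, 0.0373]), (0.73, [0.5471, 0.3787, 0.0411]), (0.71, [0.5567, 0.2732, 0.0433])]
tote [(0.92, [0.5315, 0.0826, 0.0022])]
tote_bar [(0
[... 1325 characters left out ...]
[(0.87, [0.7804, 0.0302, -0.0019]), (0.73, [0.3331, 0.4979, 0.0017]), (0.69, [0.4341, -0.5617, 0.0016]), (0.58, [0.73, 0.0207, -0.0012]), (0.42, [0.3978, -0.0788, 0.0003])]
mallet [(0.56, [0.3305, -0.4593, -0.0004]), (0.27, [0.4462, 0.3577, 0.0423])]
driver [(0.47, [0.7084, 0.2107, 0.0042])]
jar [(0.62, [0.4029, -0.0777, -0.0045])]
glue [(0.63, [0.3325, 0.4989, 0.0022]), (0.23, [0.5177, -0.1864, 0.0791])]
wrist -0.03376551691422514 [[0.387, 0.883, 0.267, 0.311], [-0.922, 0.37, 0.111, -0.548], [-0.0, -0.289, 0.957, 0.372], [0.0, 0.0, 0.0, 1.0]]
stand []
roll1 []
tote []
tote_bar []
hook_seat []
hook_tip []
knob_top []
pack1 []
mallet [(0.6, [0.3293, -0.4624, -0.001])]
driver []
jar []
glue []
```

View pics/scene0.png

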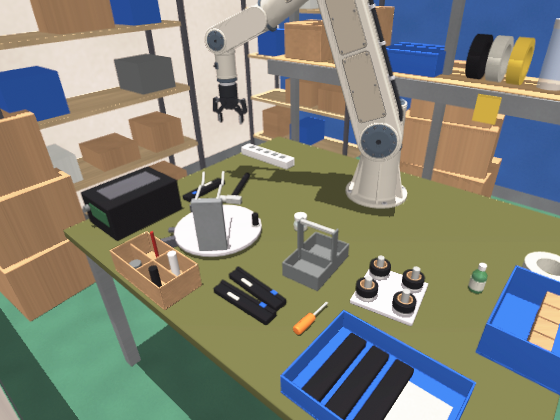

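View pics/top0.png

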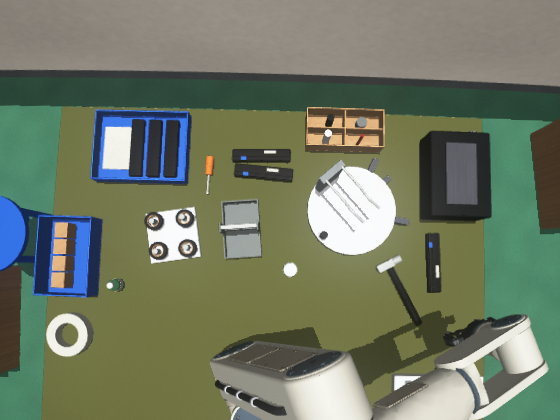

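View pics/wrist0.png

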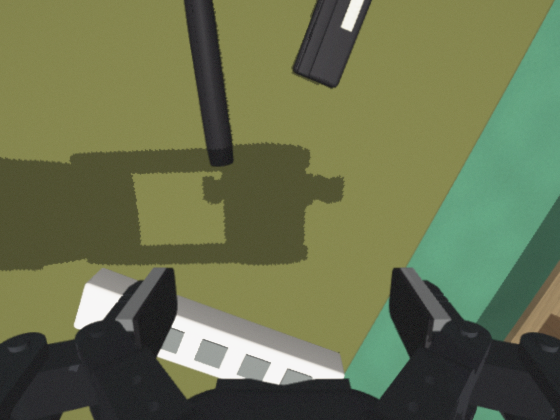

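Run:
```python
from h import *
acc={}
for c in ['top','scene']:
    im,d,M,P=shot(c)
    Z=P[...,2]
    def reg(x0,x1,y0,y1,z0,z1):
        m=(P[...,0]>x0)&(P[...,0]<x1)&(P[...,1]>y0)&(P[...,1]<y1)&(Z>z0)&(Z<z1); return P[m]
    q=reg(.35,.70,-.05,.21,.042,.056); print(c,'tote rim n',len(q)); 
    if len(q): print(cv2.minAreaRect(q[:,:2].astype(np.float32)))
    q=reg(.35,.70,-.0,.18,.135,.165); print('bar',len(q)); 
    if len(q): print(cv2.minAreaRect(q[:,:2].astype(np.float32)), q[:,2].mean())
    q=reg(.40,.80,-.48,-.1,.025,.036); print('disc',len(q),cv2.minEnclosingCircle(q[:,:2].astype(np.float32)))
    q=reg(.40,.80,-.48,-.1,.068,.084); print('knob',len(q),q.mean(0) if len(q) else '')
    q=reg(.40,.85,-.48,-.05,.19,.225); print('prongs/mast',len(q),cv2.minAreaRect(q[:,:2].astype(np.float32)))
    q=reg(.35,.65,.2,.45,.008,.02); print('plate',len(q),cv2.minAreaRect(q[:,:2].astype(np.float32)))
    for n in ['hook_seat','hook_tip','knob_top']: print(n,tip(c,n,M))
```

```text
top tote rim n 248
((0.5281620621681213, 0.08777327090501785), (0.19113095104694366, 0.12237969785928726), 5.49127721786499)
bar 185
((0.5279256701469421, 0.08714520931243896), (0.028217840939760208, 0.12070664018392563), 6.454091548919678) 0.1507309368142775
disc 5022 ((0.5810838937759399, -0.33207136392593384), 0.20514485239982605)
knob 57 [ 0.56360827 -0.18516545  0.07673397]
prongs/mast 539 ((0.6359766721725464, -0.24889488518238068), (0.18704333901405334, 0.09022998809814453), 42.55769729614258)
plate 1338 ((0.5008488297462463, 0.3249513506889343), (0.24643658101558685, 0.298316091299057), 89.25835418701172)
hook_seat [(0.62, [0.6018, -0.2799, 0.2084])]
hook_tip [(0.87, [0.5698, -0.3081, 0.2132])]
knob_top [(0.81, [0.5159, -0.1831, 0.0781])]
scene tote rim n 494
((0.5308185815811157, 0.08423864841461182), (0.19401320815086365, 0.12474063038825989), 5.678590774536133)
bar 252
((0.5313829183578491, 0.08438894897699356), (0.034775491803884506, 0.12263868004083633), 5.118320465087891) 0.14842385796737687
disc 2126 ((0.5784986019134521, -0.3272378444671631), 0.20303432643413544)
knob 156 [ 0.6627062  -0.18709808  0.07601995]
prongs/mast 435 ((0.64232337474823, -0.2506745755672455), (0.18852922320365906, 0.08714011311531067), 44.22475051879883)
plate 1496 ((0.5274952054023743, 0.29693901538848877), (0.208793044090271, 0.2201232761144638), 9.82332706451416)
hook_seat [(0.69, [0.6039, -0.2866, 0.2006])]
hook_tip [(0.7, [0.4581, 0.2592, 0.0426])]
knob_top [(0.66, [0.5156, -0.185, 0.077])]
```

```bash
cat >> h.py <<'E'
def plan(x,y,z,jawdeg=None):
    """print shift in tool axes (mm) to reach world target and yaw (deg) so the jaw (tool z) lies along jawdeg in world (mod 180)"""
    T=tool(); t=tofr([x,y,z]); s=arm.read_state()
    a=np.degrees(np.arctan2(T[1,2],T[0,2])); 
    msg=f"pos {np.round(T[:3,3],4)} jaw {a:.1f} xdown {T[2,0]:.4f} q6 {np.degrees(s['q'][5]):.0f} w {s['grip_width']*1000:.1f} F {np.round(s['contact_force'],1)} t {s['clock']:.2f} | shift {np.round(t,1)}"
    if jawdeg is not None:
        # turn about tool x (down): +yaw turns jaw clockwise from above
        dy=(a-jawdeg+90)%180-90; msg+=f" yaw {dy:.1f} (or {dy-180*np.sign(dy):.1f})"
    print(msg)
E
python3 -c "
from h import *
T=tool();print(np.round(T,3)); plan(.516,-.184,.23,42)"
```

```text
[[ 0.     0.922  0.388  0.243]
 [-0.     0.388 -0.922 -0.576]
 [-1.     0.     0.     0.231]
 [ 0.     0.     0.     1.   ]]
pos [ 0.2427 -0.576   0.2313] jaw -67.2 xdown -1.0000 q6 -0 w 85.7 F [0.2 0.1 0.1] t 2.35 | shift [   1.3  404.1 -255.1] yaw 70.8 (or -109.2)
```

```bash
python3 -m handwheel '[[60,0,50,-32,0],[60,0,50,-32,0],[60,0,50,-32,0],[60,0,50,-32,0]]' 30; python3 -m handwheel '[[60,0,50,-32,0],[60,0,50,-32,0],[60,0,50,-32,0],[60,0,40,-26,0]]'; python3 -c "
from h import *
plan(.516,-.184,.23,42)"
```

```text
clock: 2.85
tool_pos: [0.3792, -0.3791, 0.2312]
eef_rot: [0.914, 1.367, -0.916]
contact_force: [1.1, 0.7, 0.1]
grip_width: 0.0598
clock: 3.35
tool_pos: [0.5124, -0.1869, 0.2321]
eef_rot: [0.914, 1.364, -0.916]
contact_force: [0.3, -0.7, 0.3]
grip_width: 0.0596
pos [ 0.5124 -0.1869  0.2321] jaw -67.5 xdown -1.0000 q6 47 w 59.6 F [ 0.3 -0.7  0.3] t 3.35 | shift [ 2.1  4.5 -1.3] yaw 70.5 (or -109.5)
```

```bash
python3 -m handwheel '[[60,0,0,0,10],[60,0,0,0,10],[60,0,0,0,10],[60,0,0,0,10],[60,0,0,0,10]]'; python3 -c "
from h import *
plan(.516,-.184,.23,42)"
```

```text
clock: 3.98
tool_pos: [0.5149, -0.1826, 0.2324]
eef_rot: [1.569, 0.923, -1.564]
contact_force: [0.2, 0.7, -1.2]
grip_width: 0.0598
pos [ 0.5149 -0.1826  0.2324] jaw -118.7 xdown -1.0000 q6 99 w 59.8 F [ 0.2  0.7 -1.2] t 3.98 | shift [2.4 1.6 0.7] yaw 19.3 (or -160.7)
```

```bash
python3 -m handwheel '[[60,50,0,1,0],[60,50,0,0,0],[60,40,0,0,0],[60,30,0,0,0],[60,12,0,0,0]]'
python3 - <<'E'
from h import *
plan(.516,-.184,.045)
shot('wrist','w1')
E
```

```text
clock: 4.6
tool_pos: [0.5186, -0.1853, 0.0481]
eef_rot: [1.573, 0.915, -1.56]
contact_force: [0.5, -0.3, 0.3]
grip_width: 0.0598
pos [ 0.5186 -0.1853  0.0481] jaw -118.8 xdown -0.9999 q6 99 w 59.8 F [ 0.5 -0.3  0.3] t 4.60 | shift [ 3.  -2.9  0.1]
```

View pics/w1.png

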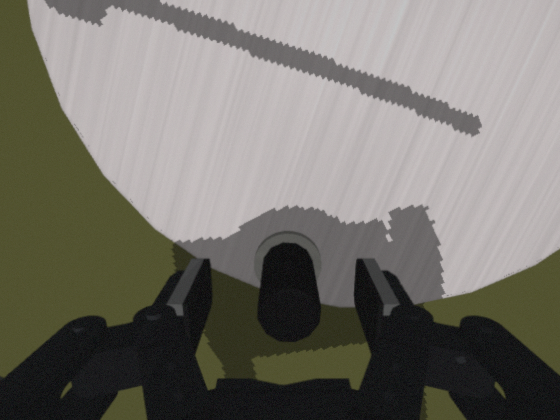

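The wrist view shows the black knob (col 290, rows 235–340) centred between the open pads. I close on it next.

```bash
python3 -m handwheel '[[15,2,-2,0,0],[15,0,0,0,0],[15,0,0,0,0],[15,0,0,0,0]]' 25
python3 - <<'E'
from h import *
plan(.516,-.184,.045)
s=np.array([.603,-.283]); k=tool()[:2,3]; v=k-s; print(np.hypot(*v),np.degrees(np.arctan2(v[1],v[0])))
E
```

```text
clock: 5.15
tool_pos: [0.5174, -0.1848, 0.0471]
eef_rot: [1.573, 0.914, -1.558]
contact_force: [1.9, -2.1, -12.3]
grip_width: 0.0232
pos [ 0.5174 -0.1848  0.0471] jaw -118.8 xdown -0.9999 q6 99 w 23.2 F [  1.9  -2.1 -12.3] t 5.15 | shift [ 2.  -1.7 -0. ]
0.13024925332785714 131.06366466601295
```

```bash
python3 -m handwheel '[[15,-1,4.4,-10.5,5],[15,0,4.4,-10.5,5],[15,0,4.4,-10.5,5],[15,0,4.4,-10.5,5]]' 25
python3 - <<'E'
from h import *
plan(.516,-.184,.045)
s=np.array([.603,-.283]); k=tool()[:2,3]; v=k-s; print(np.hypot(*v),np.degrees(np.arctan2(v[1],v[0])))
E
```

```text
clock: 5.65
tool_pos: [0.5551, -0.1617, 0.047]
eef_rot: [1.812, 0.659, -1.799]
contact_force: [1.3, -2.0, -11.2]
grip_width: 0.0231
pos [ 0.5551 -0.1617  0.047 ] jaw -139.3 xdown -0.9999 q6 123 w 23.1 F [  1.3  -2.  -11.2] t 5.65 | shift [ 1.8 -8.6 44.2]
0.13042666494548352 111.55263378900722
```

```bash
python3 -m handwheel '[[15,-1,4.4,-10.5,5],[15,0,4.4,-10.5,5],[15,0,4.4,-10.5,5],[15,0,4.4,-10.5,5]]' 25
python3 - <<'E'
from h import *
plan(.516,-.184,.045)
s=np.array([.603,-.283]); k=tool()[:2,3]; v=k-s; print(np.hypot(*v),np.degrees(np.arctan2(v[1],v[0])))
E
```

```text
clock: 6.15
tool_pos: [0.5984, -0.1526, 0.0471]
eef_rot: [2.029, 0.352, -2.023]
contact_force: [0.8, -1.4, -7.5]
grip_width: 0.0232
pos [ 0.5984 -0.1526  0.0471] jaw -159.8 xdown -1.0000 q6 146 w 23.2 F [ 0.8 -1.4 -7.5] t 6.15 | shift [ 2.   1.  88.2]
0.13052552454876254 92.02829339127054
```

```bash
python3 -m handwheel '[[15,0,2.6,-6.3,2],[15,0,2.6,-6.3,2],[15,0,2.6,-6.3,2]]' 25
python3 - <<'E'
from h import *
plan(.516,-.184,.045)
s=np.array([.603,-.283]); k=tool()[:2,3]; v=k-s; print(np.hypot(*v),np.degrees(np.arctan2(v[1],v[0])))
E
```

```text
clock: 6.52
tool_pos: [0.6085, -0.153, 0.0467]
eef_rot: [2.07, 0.255, -2.11]
contact_force: [-33.8, -4.9, 21.5]
grip_width: 0.023
pos [ 0.6085 -0.153   0.0467] jaw -165.9 xdown -0.9998 q6 152 w 23.0 F [-33.8  -4.9  21.5] t 6.53 | shift [ 3.6  7.6 97.2]
0.13014227394482547 87.5736208609713
```

```bash
python3 -m handwheel '[[15,0,-1,2,0],[50,0,0,0,0],[50,0,0,0,0],[50,-50,0,0,0],[50,-50,0,0,0]]' 25
python3 - <<'E'
from h import *
plan(.516,-.184,.2)
im,d,M,P=shot('top','top1')
for n in ['hook_seat','hook_tip','knob_top']: print(n,tip('top',n,M))
im,d,M,P=shot('scene','scene1')
for n in ['hook_seat','hook_tip','knob_top']: print(n,tip('scene',n,M))
E
```

```text
clock: 7.15
tool_pos: [0.6074, -0.1517, 0.1473]
eef_rot: [2.067, 0.256, -2.113]
contact_force: [0.9, 0.1, 0.2]
grip_width: 0.0503
pos [ 0.6074 -0.1517  0.1473] jaw -165.9 xdown -0.9998 q6 152 w 50.3 F [0.9 0.1 0.2] t 7.15 | shift [-50.6   9.   97.7]
hook_seat [(0.65, [0.6, -0.2782, 0.2041])]
hook_tip [(0.79, [0.5615, -0.2789, 0.2127])]
knob_top [(0.76, [0.6079, -0.1482, 0.0777])]
hook_seat [(0.86, [0.604, -0.2876, 0.2013])]
hook_tip []
knob_top [(0.74, [0.6047, -0.1532, 0.0779])]
```

View pics/top1.png

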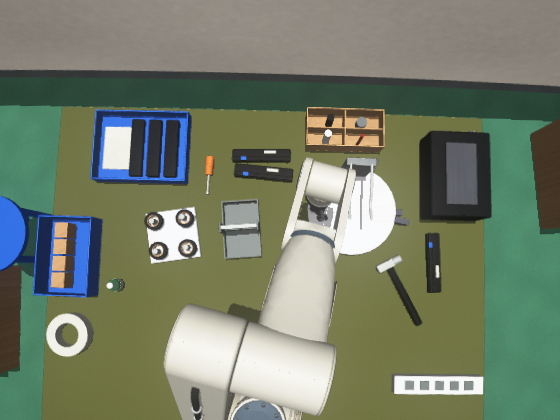

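```bash
python3 -m handwheel '[[85,-20,0,0,-10],[85,-20,0,0,-10],[85,-20,0,0,-10],[85,-20,0,0,-10],[85,-10,0,0,-10]]' 30;  python3 -m handwheel '[[85,0,0,0,-10],[85,0,0,0,-10],[85,0,0,0,-10]]' 30
python3 - <<'E'
from h import *
plan(.557,.2755,.23,98)
E
```

```text
clock: 8.18
tool_pos: [0.6055, -0.1505, 0.2294]
eef_rot: [1.492, 0.997, -1.548]
contact_force: [-0.5, -0.3, 1.0]
grip_width: 0.085
clock: 8.55
tool_pos: [0.6048, -0.1502, 0.2268]
eef_rot: [1.106, 1.293, -1.15]
contact_force: [-0.5, 0.0, 0.2]
grip_width: 0.0855
pos [ 0.6048 -0.1502  0.2268] jaw -83.4 xdown -0.9992 q6 70 w 85.5 F [-0.5  0.   0.2] t 8.55 | shift [  -1.1    1.7 -428.4] yaw -1.4 (or 178.6)
```

```bash
sed -i 's/xdown {T\[2,0\]:.4f}/xax {np.round(T[:3,0],3)}/' h.py; python3 -m handwheel '[[85,0,0,-60,0],[85,0,0,-60,0],[85,0,0,-60,0],[85,0,0,-60,0],[85,0,0,-60,0]]' 30;  python3 - <<'E'
from h import *
plan(.557,.2755,.23,98)
E
```

```text
clock: 9.18
tool_pos: [0.5677, 0.1515, 0.2222]
eef_rot: [1.105, 1.297, -1.159]
contact_force: [0.6, -0.2, -0.1]
grip_width: 0.0849
pos [0.5677 0.1515 0.2222] jaw -83.6 xax [-0.047 -0.    -0.999] q6 98 w 84.9 F [ 0.6 -0.2 -0.1] t 9.18 | shift [  -7.4    3.  -124.4] yaw -1.6 (or 178.4)
```

```bash
python3 -m handwheel '[[85,0,0,-60,0],[85,0,0,-60,0],[85,0,0,0,0]]' 30;  python3 - <<'E'
from h import *
plan(.557,.2755,.15,98)
shot('wrist','w2')
T=tool()
for c in ['wrist','top']:
    im,d,M,P=shot(c)
    for n in ['roll1','tote_bar','tote','stand']: print(c,n,tip(c,n,M,4))
E
```

```text
clock: 9.55
tool_pos: [0.5513, 0.2781, 0.2192]
eef_rot: [1.099, 1.301, -1.159]
contact_force: [0.4, -0.3, -0.4]
grip_width: 0.0846
pos [0.5513 0.2781 0.2192] jaw -83.3 xax [-0.052 -0.002 -0.999] q6 109 w 84.6 F [ 0.4 -0.3 -0.4] t 9.55 | shift [68.8  8.9  3.6] yaw -1.3 (or 178.7)
wrist roll1 [(0.96, [0.4607, 0.2616, 0.0409]), (0.68, [0.564, 0.2731, 0.0423]), (0.68, [0.5471, 0.3817, 0.0402]), (0.61, [0.4523, 0.3608, 0.0395])]
wrist tote_bar [(0.7, [0.528, 0.0862, 0.1417])]
wrist tote [(0.61, [0.5273, 0.0859, 0.0022])]
wrist stand [(0.9, [0.5046, 0.3201, 0.0006])]
top roll1 [(0.64, [0.7094, 0.2091, 0.0005]), (0.53, [0.5459, 0.3757, 0.0419]), (0.52, [0.5539, 0.2783, 0.0386]), (0.51, [0.464, 0.2615, 0.0426])]
top tote_bar [(0.81, [0.5257, 0.0878, 0.1474])]
top tote [(0.71, [0.5257, 0.0907, -0.0006])]
top stand [(0.91, [0.5052, 0.3191, -0.0009])]
```

View pics/w2.png

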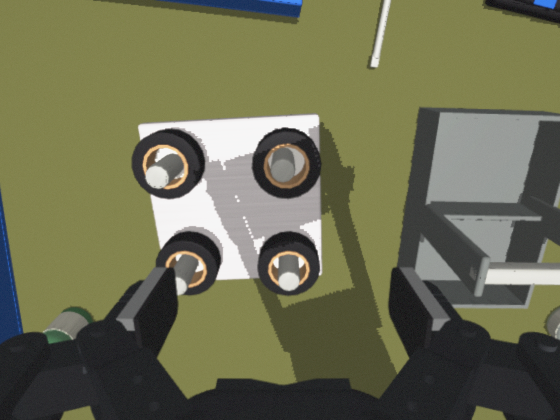

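```bash
for i in 1; do python3 -m handwheel '[[85,0,0,0,0],[85,0,0,0,0],[85,0,0,0,0],[85,0,0,0,0],[85,0,0,0,0]]' 30 >/dev/null;  python3 -c "
from h import *
plan(.557,.2755,.15,98)"; done;  python3 -m handwheel '[[85,-20,0,0,0],[85,20,0,0,0],[85,-20,0,0,0],[85,20,0,0,0],[85,0,0,0,0]]' 30 >/dev/null;  python3 -c "
from h import *
plan(.557,.2755,.15,98)"
```

```text
pos [0.5529 0.2734 0.2209] jaw -83.7 xax [-0.05  -0.001 -0.999] q6 109 w 84.7 F [0.  0.2 0.3] t 10.72 | shift [70.6  7.8 -1.3] yaw -1.7 (or 178.3)
pos [0.5529 0.2737 0.2211] jaw -83.6 xax [-0.05  -0.001 -0.999] q6 109 w 84.9 F [-0.5 -0.3  0.8] t 11.35 | shift [70.8  7.8 -1. ] yaw -1.6 (or 178.4)
```

```bash
python3 -m handwheel '[[85,40,4,-1,-1.5],[85,50,4,0,0],[85,30,0,0,0],[85,0,0,0,0]]' 30;  python3 - <<'E'
from h import *
plan(.558,.2755,.027,98)
im,d,M,P=shot('wrist','w3')
print(tip('wrist','roll1',M,4))
E
```

```text
clock: 11.85
tool_pos: [0.5579, 0.2771, 0.1018]
eef_rot: [1.088, 1.307, -1.136]
contact_force: [-0.3, 0.3, 0.9]
grip_width: 0.0848
pos [0.5579 0.2771 0.1018] jaw -82.1 xax [-0.044  0.001 -0.999] q6 107 w 84.8 F [-0.3  0.3  0.9] t 11.85 | shift [74.8  3.1  2.2] yaw -0.1 (or 179.9)
[(0.75, [0.5481, 0.3827, 0.0392]), (0.72, [0.4553, 0.262, 0.0411])]
```

View pics/w3.png

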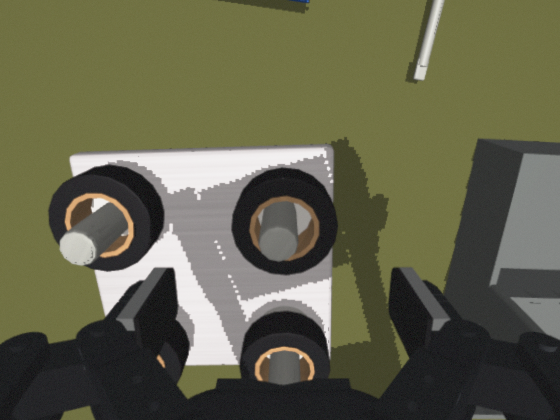

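```bash
cat >> h.py <<'E'
def rollc(P,x,y,r=.045,zt=(.046,.062)):
    m=(np.hypot(P[...,0]-x,P[...,1]-y)<r)&(P[...,2]>zt[0])&(P[...,2]<zt[1])
    q=P[m]; 
    if len(q)<20: return len(q)
    c,rad=cv2.minEnclosingCircle(q[:,:2].astype(np.float32)); return len(q),np.round(c,4),round(rad,4),round(float(np.median(q[:,2])),4)
E
python3 - <<'E'
from h import *
for c in ['wrist','top','scene']:
    im,d,M,P=shot(c)
    for x,y in [(.558,.2755),(.546,.378),(.461,.262),(.447,.359)]:
        print(c,rollc(P,x,y))
E
```

```text
wrist (5958, array([0.5578, 0.2768]), 0.0301, 0.0524)
wrist (5765, array([0.5458, 0.3795]), 0.0306, 0.0524)
wrist (3366, array([0.4607, 0.2629]), 0.0299, 0.0522)
wrist (841, array([0.4531, 0.3374]), 0.0193, 0.0521)
top (39, array([0.5574, 0.2608]), 0.0234, 0.0541)
top (114, array([0.5403, 0.3783]), 0.0285, 0.054)
top 5
top 0
scene (248, array([0.5608, 0.275 ]), 0.0312, 0.054)
scene (279, array([0.5464, 0.3791]), 0.0309, 0.0533)
scene (143, array([0.4639, 0.2558]), 0.0312, 0.0542)
scene (240, array([0.4502, 0.3579]), 0.0315, 0.0536)
```

```bash
python3 -m handwheel '[[85,40,2,1,0],[85,25,0,0,0],[85,10,0,0,0],[85,0,0,0,0]]' 40;  python3 - <<'E'
from h import *
plan(.557,.277,.026,98)
E
python3 -m handwheel '[[40,0,0,0,0],[40,0,0,0,0],[40,0,0,0,0],[40,0,0,0,0]]' 60;  python3 - <<'E'
from h import *
plan(.557,.277,.026,98)
E
```

```text
clock: 12.6
tool_pos: [0.5637, 0.2798, 0.0347]
eef_rot: [1.1, 1.3, -1.122]
contact_force: [-0.8, -0.6, -0.2]
grip_width: 0.0847
pos [0.5637 0.2798 0.0347] jaw -82.1 xax [-0.029  0.009 -1.   ] q6 107 w 84.7 F [-0.8 -0.6 -0.2] t 12.60 | shift [ 8.8 -6.7  1.9] yaw -0.1 (or 179.9)
clock: 13.1
tool_pos: [0.5657, 0.2807, 0.0387]
eef_rot: [1.104, 1.298, -1.117]
contact_force: [-0.0, -0.9, -1.4]
grip_width: 0.0571
pos [0.5657 0.2807 0.0387] jaw -82.1 xax [-0.025  0.011 -1.   ] q6 107 w 57.1 F [-0.  -0.9 -1.4] t 13.10 | shift [12.8 -8.9  2.7] yaw -0.1 (or 179.9)
```

```bash
python3 -m handwheel '[[85,0,0,0,0],[85,0,0,0,0],[85,0,-4,2,0],[85,0,-4,0,0],[85,0,0,0,0]]' 60;  python3 - <<'E'
from h import *
plan(.557,.277,.026,98)
E
python3 -m handwheel '[[85,6,0,0,0],[85,6,0,0,0],[85,0,0,0,0]]' 60;  python3 - <<'E'
from h import *
plan(.557,.277,.026,98)
E
```

```text
clock: 13.72
tool_pos: [0.5573, 0.2772, 0.0387]
eef_rot: [1.104, 1.298, -1.118]
contact_force: [-0.3, 0.5, 1.2]
grip_width: 0.0848
pos [0.5573 0.2772 0.0387] jaw -82.1 xax [-0.025  0.011 -1.   ] q6 107 w 84.8 F [-0.3  0.5  1.2] t 13.72 | shift [12.7 -0.   0.4] yaw -0.1 (or 179.9)
clock: 14.1
tool_pos: [0.5569, 0.2774, 0.0257]
eef_rot: [1.104, 1.298, -1.118]
contact_force: [-0.5, 0.0, -0.9]
grip_width: 0.0853
pos [0.5569 0.2774 0.0257] jaw -82.1 xax [-0.025  0.011 -1.   ] q6 107 w 85.3 F [-0.5  0.  -0.9] t 14.10 | shift [-0.3  0.   0.4] yaw -0.1 (or 179.9)
```

```bash
python3 -m handwheel '[[50,0,0,0,0],[50,0,0,0,0],[50,0,0,0,0],[50,0,0,0,0]]' 60;  python3 - <<'E'
from h import *
plan(.557,.277,.026,98)
E
python3 -m handwheel '[[50,-15,0,0,0],[50,-20,0,0,0],[50,-25,0,0,0],[50,-25,0,0,0],[50,0,0,0,0]]' 60;  python3 - <<'E'
from h import *
plan(.557,.277,.026,98)
shot('wrist','w4')
E
```

```text
clock: 14.6
tool_pos: [0.5572, 0.2775, 0.0262]
eef_rot: [1.104, 1.298, -1.118]
contact_force: [0.5, -0.2, -0.4]
grip_width: 0.0572
pos [0.5572 0.2775 0.0262] jaw -82.1 xax [-0.025  0.011 -1.   ] q6 107 w 57.2 F [ 0.5 -0.2 -0.4] t 14.60 | shift [ 0.2 -0.2  0.5] yaw -0.1 (or 179.9)
clock: 15.22
tool_pos: [0.5606, 0.2771, 0.1192]
eef_rot: [1.106, 1.297, -1.115]
contact_force: [-0.2, 0.2, -0.2]
grip_width: 0.0567
pos [0.5606 0.2771 0.1192] jaw -82.1 xax [-0.021  0.012 -1.   ] q6 107 w 56.7 F [-0.2  0.2 -0.2] t 15.22 | shift [93.2 -1.7  1. ] yaw -0.1 (or 179.9)
```

View pics/w4.png

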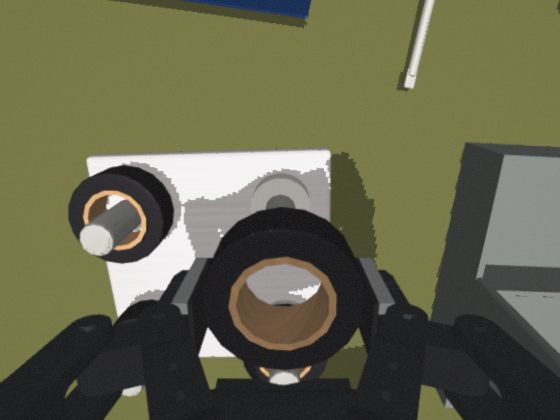

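```bash
python3 -m handwheel '[[50,0,2,40,0],[50,0,0,45,0],[50,0,0,45,0],[50,0,0,40,0],[50,0,0,0,0]]' 60;  python3 - <<'E'
from h import *
plan(.581,.092,.10,95.5)
im,d,M,P=shot('wrist','w5')
print(tip('wrist','tote_bar',M),tip('wrist','tote',M))
im,d,M,P=shot('scene')
print(tip('scene','tote_bar',M),tip('scene','tote',M))
E
```

```text
clock: 15.9
tool_pos: [0.5834, 0.1042, 0.1122]
eef_rot: [1.101, 1.301, -1.118]
contact_force: [-0.3, -0.5, 0.0]
grip_width: 0.0572
pos [0.5834 0.1042 0.1122] jaw -81.9 xax [-0.027  0.011 -1.   ] q6 91 w 57.2 F [-0.3 -0.5  0. ] t 15.90 | shift [12.1 -3.8 11.9] yaw 2.6 (or -177.4)
[] [(0.95, [0.5295, 0.0881, 0.0001])]
[(0.84, [0.5278, 0.0866, 0.1473])] [(0.5, [0.5295, 0.0851, 0.1481])]
```

View pics/w5.png

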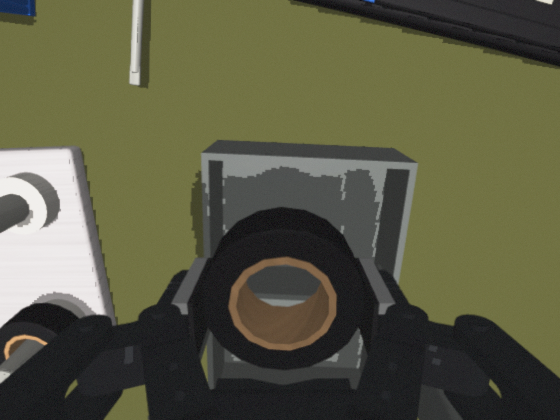

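```bash
python3 -m handwheel '[[50,0,0,12,2.5],[50,0,0,0,0],[50,25,0,0,0],[50,25,0,0,0],[50,10,0,0,0]]' 60;  python3 - <<'E'
from h import *
plan(.583,.092,.025,95.5)
E
```

```text
clock: 16.82
tool_pos: [0.5853, 0.0973, 0.0527]
eef_rot: [1.134, 1.28, -1.145]
contact_force: [0.8, 1.1, 0.0]
grip_width: 0.0575
pos [0.5853 0.0973 0.0527] jaw -84.3 xax [-0.023  0.012 -1.   ] q6 92 w 57.5 F [0.8 1.1 0. ] t 16.82 | shift [27.7 -2.2  5.5] yaw 0.2 (or -179.8)
```

```bash
python3 -m handwheel '[[50,10,0,5,0],[50,10,0,0,0],[50,6,0,0,0],[50,0,0,0,0]]' 60;  python3 - <<'E'
from h import *
plan(.583,.092,.025,95.5)
E
python3 -m handwheel '[[70,0,0,0,0],[70,0,0,0,0],[70,0,0,0,0],[70,-25,0,0,0],[70,-25,0,0,0]]' 60; python3 -m handwheel '[[70,-30,0,0,0],[70,-10,0,0,0],[70,0,0,0,0]]' 60
python3 - <<'E'
from h import *
plan(.546,.3795,.12,98)
im,d,M,P=shot('wrist','w6')
print(tip('wrist','tote_bar',M),tip('wrist','tote',M),tip('wrist','roll1',M,4))
E
```

```text
clock: 17.32
tool_pos: [0.5858, 0.0924, 0.0257]
eef_rot: [1.135, 1.28, -1.145]
contact_force: [0.6, -0.2, -0.3]
grip_width: 0.0572
pos [0.5858 0.0924 0.0257] jaw -84.3 xax [-0.022  0.012 -1.   ] q6 92 w 57.2 F [ 0.6 -0.2 -0.3] t 17.32 | shift [ 0.8 -2.8  0.1] yaw 0.2 (or -179.8)
clock: 17.95
tool_pos: [0.5863, 0.0919, 0.0764]
eef_rot: [1.134, 1.281, -1.146]
contact_force: [1.1, 0.4, 0.8]
grip_width: 0.0701
clock: 18.32
tool_pos: [0.5882, 0.0915, 0.1191]
eef_rot: [1.136, 1.279, -1.143]
contact_force: [-1.3, 0.3, -1.1]
grip_width: 0.07
pos [0.5882 0.0915 0.1191] jaw -84.3 xax [-0.02   0.012 -1.   ] q6 92 w 70.0 F [-1.3  0.3 -1.1] t 18.32 | shift [   3.5  -13.3 -290.7] yaw -2.3 (or 177.7)
[] [(0.86, [0.5315, 0.0895, -0.0007])] [(0.94, [0.4588, 0.2619, 0.043]), (0.61, [0.3975, -0.0784, -0.0036])]
```

View pics/w6.png

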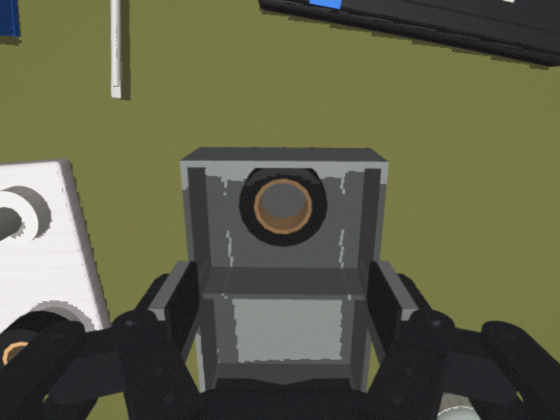

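```bash
python3 -m handwheel '[[85,-5,0,-45,0],[85,0,0,-50,0],[85,0,0,-50,0],[85,0,0,-50,0],[85,0,0,-50,0]]' 60; python3 -m handwheel '[[85,0,-4,-40,-2],[85,0,0,0,0]]' 60
python3 - <<'E'
from h import *
im,d,M,P=shot('wrist')
print(rollc(P,.546,.3795))
plan(.546,.3795,.026,98)
E
```

```text
clock: 19.15
tool_pos: [0.5614, 0.3376, 0.1207]
eef_rot: [1.133, 1.281, -1.156]
contact_force: [0.2, -0.2, 0.0]
grip_width: 0.0854
clock: 19.4
tool_pos: [0.5517, 0.3814, 0.1188]
eef_rot: [1.103, 1.299, -1.128]
contact_force: [0.5, -0.9, -0.5]
grip_width: 0.085
(4994, array([0.545 , 0.3797]), 0.0302, 0.0524)
pos [0.5518 0.3798 0.1186] jaw -82.5 xax [-0.032  0.007 -0.999] q6 115 w 85.2 F [-1.4 -0.4 -0.6] t 19.45 | shift [92.7 -2.9  0.6] yaw -0.5 (or 179.5)
```

```bash
python3 -m handwheel '[[85,25,-4,0,0],[85,25,0,0,0],[85,20,0,0,0],[85,10,0,0,0],[85,0,0,0,0]]' 60
python3 - <<'E'
from h import *
plan(.5445,.3797,.026,98)
E
```

```text
clock: 20.08
tool_pos: [0.5456, 0.3747, 0.0344]
eef_rot: [1.103, 1.296, -1.136]
contact_force: [1.4, -0.5, -0.0]
grip_width: 0.085
pos [0.5456 0.3747 0.0344] jaw -82.7 xax [-0.035  0.004 -0.999] q6 115 w 85.0 F [ 1.4 -0.5 -0. ] t 20.07 | shift [ 8.5 -0.1 -5. ] yaw -0.7 (or 179.3)
```

```bash
python3 -m handwheel '[[85,0,0,-5,0],[85,5,0,0,0],[85,4,0,0,0],[85,0,0,0,0]]' 60
python3 - <<'E'
from h import *
plan(.5445,.3797,.026,98)
E
python3 -m handwheel '[[50,0,0,0,0],[50,0,0,0,0],[50,0,0,0,0],[50,0,0,0,0]]' 60;  python3 - <<'E'
from h import *
plan(.5445,.3797,.026,98)
E
```

```text
clock: 20.58
tool_pos: [0.5459, 0.3809, 0.0271]
eef_rot: [1.105, 1.296, -1.133]
contact_force: [-0.8, 0.3, 0.6]
grip_width: 0.0847
pos [0.5459 0.3809 0.0271] jaw -82.7 xax [-0.032  0.006 -0.999] q6 116 w 84.7 F [-0.8  0.3  0.6] t 20.57 | shift [ 1.1 -1.5  1. ] yaw -0.7 (or 179.3)
clock: 21.08
tool_pos: [0.5462, 0.3811, 0.0282]
eef_rot: [1.106, 1.295, -1.133]
contact_force: [0.1, 0.0, -0.1]
grip_width: 0.0589
pos [0.5462 0.3811 0.0282] jaw -82.7 xax [-0.031  0.006 -0.999] q6 116 w 58.9 F [ 0.1  0.  -0.1] t 21.07 | shift [ 2.2 -1.8  1.2] yaw -0.7 (or 179.3)
```

```bash
python3 -m handwheel '[[50,-2,0,0,0],[50,-20,0,0,0],[50,-25,0,0,0],[50,-25,0,0,0],[50,-15,0,0,0]]' 60;  python3 - <<'E'
from h import *
plan(.583,.092,.12,95.5)
im,d,M,P=shot('wrist','w7')
print(tip('wrist','tote',M))
im,d,M,P=shot('top')
print(tip('top','tote',M),tip('top','tote_bar',M))
E
```

```text
clock: 21.7
tool_pos: [0.549, 0.3804, 0.1201]
eef_rot: [1.105, 1.295, -1.133]
contact_force: [-0.1, 0.5, 0.0]
grip_width: 0.0589
pos [0.549  0.3804 0.1201] jaw -82.7 xax [-0.032  0.006 -0.999] q6 116 w 58.9 F [-0.1  0.5  0. ] t 21.70 | shift [ -2.7  -2.9 290.3] yaw 1.8 (or -178.2)
[]
[(0.8, [0.5279, 0.0909, -0.0])] [(0.58, [0.5293, 0.0856, 0.1489])]
```

View pics/w7.png

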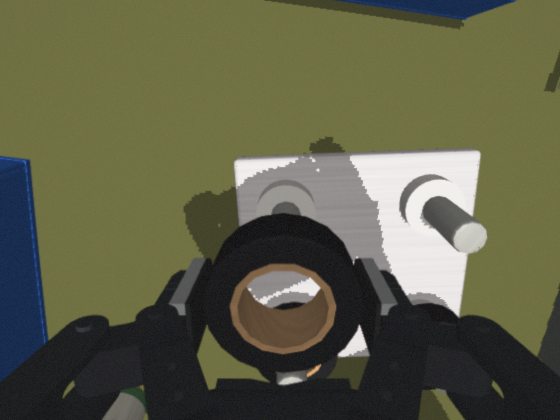

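```bash
python3 -m handwheel '[[50,-3,0,40,0],[50,0,0,50,0],[50,0,0,50,0],[50,0,0,50,0],[50,0,0,45,0]]' 60;  python3 -m handwheel '[[50,0,0,40,2],[50,0,0,15,0],[50,0,0,0,0]]' 60;  python3 - <<'E'
from h import *
plan(.585,.092,.05,95.5)
im,d,M,P=shot('wrist')
print(tip('wrist','tote',M))
E
```

```text
clock: 22.58
tool_pos: [0.5748, 0.1422, 0.1117]
eef_rot: [1.093, 1.303, -1.139]
contact_force: [0.5, 0.9, -0.3]
grip_width: 0.0587
clock: 22.95
tool_pos: [0.5797, 0.0832, 0.1082]
eef_rot: [1.118, 1.289, -1.173]
contact_force: [0.5, -0.3, 0.2]
grip_width: 0.0586
pos [0.5797 0.0832 0.1082] jaw -84.6 xax [-0.048  0.    -0.999] q6 92 w 58.6 F [ 0.5 -0.3  0.2] t 22.95 | shift [57.9  8.9 -8. ] yaw -0.1 (or 179.9)
[(0.62, [0.5305, 0.0907, -0.0004])]
```

```bash
python3 -m handwheel '[[50,10,6,-8,0],[50,20,2,0,0],[50,20,0,0,0],[50,10,0,0,0],[50,0,0,0,0]]' 60;  python3 - <<'E'
from h import *
plan(.585,.092,.04,95.5)
E
```

```text
clock: 23.68
tool_pos: [0.5833, 0.0983, 0.0423]
eef_rot: [1.112, 1.294, -1.169]
contact_force: [-0.3, 1.2, -1.4]
grip_width: 0.0589
pos [0.5833 0.0983 0.0423] jaw -84.2 xax [-0.05   0.    -0.999] q6 93 w 58.9 F [-0.3  1.2 -1.4] t 23.68 | shift [2.2 1.2 6.5] yaw 0.3 (or -179.7)
```

```bash
python3 -m handwheel '[[50,2,1,6,0],[50,0,0,0,0],[70,0,0,0,0],[70,0,0,0,0],[70,0,0,0,0]]' 60; python3 -m handwheel '[[70,-25,0,0,0],[70,-30,0,0,0],[70,-30,0,0,0],[70,0,0,0,0]]' 60
python3 - <<'E'
from h import *
plan(.4615,.2625,.12,98)
im,d,M,P=shot('wrist','w8')
print(tip('wrist','tote',M),tip('wrist','roll1',M,4))
E
```

```text
clock: 24.3
tool_pos: [0.5864, 0.0921, 0.0419]
eef_rot: [1.114, 1.292, -1.166]
contact_force: [0.3, -0.2, 0.7]
grip_width: 0.0702
clock: 24.8
tool_pos: [0.5903, 0.0921, 0.1292]
eef_rot: [1.114, 1.292, -1.166]
contact_force: [0.3, 0.8, -0.0]
grip_width: 0.0701
pos [0.5903 0.0921 0.1292] jaw -84.2 xax [-0.047  0.001 -0.999] q6 92 w 70.1 F [ 0.3  0.8 -0. ] t 24.80 | shift [  15.4 -110.3 -182.5] yaw -2.2 (or 177.8)
[(0.86, [0.5313, 0.087, -0.0006])] [(0.63, [0.5933, 0.0918, 0.0143]), (0.61, [0.4607, 0.2623, 0.0402])]
```

View pics/w8.png

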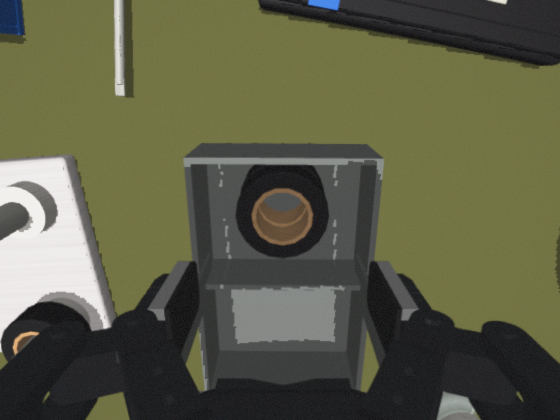

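```bash
python3 -m handwheel '[[85,0,0,-40,0],[85,0,0,-45,0],[85,0,0,-45,0],[85,0,0,-40,0],[85,0,0,0,0]]' 60;  python3 - <<'E'
from h import *
plan(.4615,.2625,.12,98)
E
python3 -m handwheel '[[85,0,-35,0,0],[85,0,-35,0,0],[85,0,-20,0,0],[85,0,0,0,0]]' 60;  python3 - <<'E'
from h import *
plan(.4615,.2625,.12,98)
E
```

```text
clock: 25.58
tool_pos: [0.5668, 0.2638, 0.1197]
eef_rot: [1.106, 1.299, -1.181]
contact_force: [1.0, -0.8, -0.6]
grip_width: 0.0845
pos [0.5668 0.2638 0.1197] jaw -84.3 xax [-0.062 -0.003 -0.998] q6 108 w 84.5 F [ 1.  -0.8 -0.6] t 25.57 | shift [   6.2 -104.8   -9.1] yaw -2.3 (or 177.7)
clock: 26.08
tool_pos: [0.4726, 0.2509, 0.1207]
eef_rot: [1.099, 1.301, -1.188]
contact_force: [0.0, 0.0, -0.1]
grip_width: 0.0847
pos [0.4726 0.2509 0.1207] jaw -84.3 xax [-0.069 -0.008 -0.998] q6 110 w 84.7 F [ 0.   0.  -0.1] t 26.07 | shift [  1.3  -9.8 -12.6] yaw -2.3 (or 177.7)
```

```bash
python3 -m handwheel '[[85,-30,0,0,0],[85,0,40,0,0],[85,0,60,0,0],[85,0,0,0,0],[85,0,0,0,0]]' 60;  python3 - <<'E'
from h import *
plan(.4615,.2625,.12,98)
E
python3 -m handwheel '[[85,0,-15,0,0],[85,0,-15,0,0],[85,0,-15,0,0],[85,0,-15,0,0],[85,0,-15,0,0]]' 60;  python3 - <<'E'
from h import *
plan(.4615,.2625,.12,98)
E
```

```text
clock: 26.7
tool_pos: [0.5795, 0.2579, 0.1412]
eef_rot: [1.098, 1.3, -1.192]
contact_force: [1.0, -0.3, -0.2]
grip_width: 0.085
pos [0.5795 0.2579 0.1412] jaw -84.4 xax [-0.071 -0.01  -0.997] q6 107 w 85.0 F [ 1.  -0.3 -0.2] t 26.70 | shift [  29.4 -115.2  -16.1] yaw -2.4 (or 177.6)
clock: 27.32
tool_pos: [0.4975, 0.2494, 0.147]
eef_rot: [1.097, 1.302, -1.193]
contact_force: [1.0, 0.5, -0.2]
grip_width: 0.0851
pos [0.4975 0.2494 0.147 ] jaw -84.4 xax [-0.072 -0.011 -0.997] q6 109 w 85.1 F [ 1.   0.5 -0.2] t 27.32 | shift [ 29.4 -32.5 -16.6] yaw -2.4 (or 177.6)
```

```bash
python3 -m handwheel '[[85,-50,0,0,0],[85,-50,0,0,0],[85,0,0,0,0]]' 60;  python3 - <<'E'
from h import *
plan(.4615,.2625,.12,98)
E
python3 -m handwheel '[[85,50,0,0,0],[85,50,0,0,0],[85,0,0,0,0]]' 60;  python3 - <<'E'
from h import *
plan(.4615,.2625,.12,98)
E
```

```text
clock: 27.7
tool_pos: [0.5011, 0.2503, 0.2496]
eef_rot: [1.094, 1.303, -1.193]
contact_force: [0.7, -0.4, -0.5]
grip_width: 0.0852
pos [0.5011 0.2503 0.2496] jaw -84.3 xax [-0.073 -0.011 -0.997] q6 109 w 85.2 F [ 0.7 -0.4 -0.5] t 27.70 | shift [132.  -28.5 -16.5] yaw -2.3 (or 177.7)
clock: 28.08
tool_pos: [0.492, 0.2492, 0.1477]
eef_rot: [1.096, 1.302, -1.191]
contact_force: [-0.7, 0.3, 1.1]
grip_width: 0.085
pos [0.492  0.2492 0.1477] jaw -84.3 xax [-0.072 -0.01  -0.997] q6 109 w 85.0 F [-0.7  0.3  1.1] t 28.07 | shift [ 29.7 -27.  -16.4] yaw -2.3 (or 177.7)
```

```bash
python3 -m handwheel '[[85,10,-10,-6,-1],[85,10,-10,-5,-1],[85,5,-8,-5,0],[85,0,0,0,0]]' 60;  python3 - <<'E'
from h import *
im,d,M,P=shot('wrist')
print(rollc(P,.461,.2625))
plan(.4595,.2625,.026,98)
E
```

```text
clock: 28.58
tool_pos: [0.4596, 0.2636, 0.1268]
eef_rot: [1.071, 1.318, -1.158]
contact_force: [-0.4, -0.4, -0.2]
grip_width: 0.0849
(5061, array([0.4591, 0.2625]), 0.0302, 0.0524)
pos [0.4601 0.2637 0.1271] jaw -82.1 xax [-0.067 -0.008 -0.998] q6 110 w 84.8 F [-0.1  0.3 -0.4] t 28.62 | shift [100.9   6.1   1.2] yaw -0.1 (or 179.9)
```

```bash
python3 -m handwheel '[[85,25,2,0,0],[85,25,2,0,0],[85,25,0,0,0],[85,15,0,0,0],[85,0,0,0,0]]' 60;  python3 - <<'E'
from h import *
plan(.458,.2625,.026,98)
E
```

```text
clock: 29.25
tool_pos: [0.4624, 0.2652, 0.0378]
eef_rot: [1.078, 1.315, -1.151]
contact_force: [0.0, -0.5, 0.3]
grip_width: 0.0848
pos [0.4624 0.2652 0.0378] jaw -82.2 xax [-0.06  -0.005 -0.998] q6 109 w 84.8 F [ 0.  -0.5  0.3] t 29.25 | shift [12.  -4.   2.2] yaw -0.2 (or 179.8)
```

```bash
python3 -m handwheel '[[85,4,-4,2,0],[85,4,0,0,0],[85,3,0,0,0],[85,0,0,0,0]]' 60;  python3 - <<'E'
from h import *
plan(.458,.2625,.026,98)
E
python3 -m handwheel '[[50,0,0,0,0],[50,0,0,0,0],[50,0,0,0,0],[50,0,0,0,0]]' 60;  python3 - <<'E'
from h import *
plan(.458,.2625,.026,98)
E
```

```text
clock: 29.75
tool_pos: [0.4594, 0.2632, 0.0286]
eef_rot: [1.081, 1.313, -1.148]
contact_force: [0.3, 0.1, -0.4]
grip_width: 0.0849
pos [0.4594 0.2632 0.0286] jaw -82.2 xax [-0.057 -0.003 -0.998] q6 109 w 84.9 F [ 0.3  0.1 -0.4] t 29.75 | shift [ 2.6 -1.3  0.6] yaw -0.2 (or 179.8)
clock: 30.25
tool_pos: [0.4597, 0.2635, 0.0295]
eef_rot: [1.081, 1.313, -1.147]
contact_force: [-0.4, 0.7, -0.8]
grip_width: 0.0576
pos [0.4597 0.2635 0.0295] jaw -82.2 xax [-0.057 -0.002 -0.998] q6 109 w 57.6 F [-0.4  0.7 -0.8] t 30.25 | shift [ 3.6 -1.6  0.7] yaw -0.2 (or 179.8)
```

```bash
python3 -m handwheel '[[50,-15,-1,0,0],[50,-20,-1,0,0],[50,-25,-1,0,0],[50,-25,0,0,0],[50,-10,0,0,0]]' 60;  python3 - <<'E'
from h import *
plan(.474,.082,.12,95.5)
im,d,M,P=shot('wrist','w9')
im,d,M,P=shot('top')
print(tip('top','tote',M),tip('top','tote_bar',M))
im,d,M,P=shot('scene')
print(tip('scene','tote',M),tip('scene','tote_bar',M))
E
```

```text
clock: 30.88
tool_pos: [0.4618, 0.2631, 0.1298]
eef_rot: [1.081, 1.313, -1.148]
contact_force: [0.2, -0.2, -1.3]
grip_width: 0.0574
pos [0.4618 0.2631 0.1298] jaw -82.2 xax [-0.057 -0.003 -0.998] q6 110 w 57.4 F [ 0.2 -0.2 -1.3] t 30.88 | shift [  9.6 -12.1 181.1] yaw 2.3 (or -177.7)
[(0.76, [0.5357, 0.1068, -0.0022])] [(0.58, [0.5385, 0.1061, 0.1472])]
[(0.96, [0.5385, 0.1025, -0.0012])] [(0.67, [0.5375, 0.1053, 0.1468])]
```

View pics/w9.png

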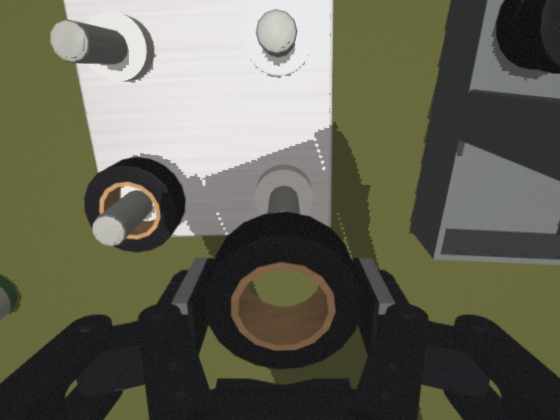

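The held roll is at (283,305). The tote has been knocked aside, so I re-measure it.

```bash
cat >> h.py <<'E'
def toterect(P):
    m=(P[...,0]>.3)&(P[...,0]<.75)&(P[...,1]>-.05)&(P[...,1]<.215)&(P[...,2]>.042)&(P[...,2]<.06)
    r=cv2.minAreaRect(P[m][:,:2].astype(np.float32)); 
    m=(P[...,0]>.3)&(P[...,0]<.75)&(P[...,1]>-.05)&(P[...,1]<.215)&(P[...,2]>.135)&(P[...,2]<.158)
    b=cv2.minAreaRect(P[m][:,:2].astype(np.float32)); return [np.round(r[0],4),np.round(r[1],3),r[2],np.round(b[0],4),np.round(b[1],3),b[2]]
E
python3 - <<'E'
from h import *
for c in ['top','scene']:
    im,d,M,P=shot(c); print(c,toterect(P))
E
```

```text
top [array([0.538, 0.107]), array([0.191, 0.123]), 4.728141784667969, array([0.5381, 0.106 ]), array([0.028, 0.12 ]), 5.0212249755859375]
scene [array([0.5407, 0.1027]), array([0.195, 0.125]), 4.693408489227295, array([0.5412, 0.1037]), array([0.032, 0.123]), 4.721578598022461]
```

```bash
python3 -m handwheel '[[50,0,-3,25,0],[50,0,-3,30,0],[50,0,-3,30,0],[50,0,-3,30,1],[50,0,-3,25,1]]' 60;  python3 - <<'E'
from h import *
plan(.484,.1005,.12,94.8)
E
```

```text
clock: 31.95
tool_pos: [0.4637, 0.1191, 0.125]
eef_rot: [1.099, 1.302, -1.179]
contact_force: [-0.3, -0.6, -0.2]
grip_width: 0.0578
pos [0.4637 0.1191 0.125 ] jaw -84.0 xax [-0.064 -0.006 -0.998] q6 97 w 57.8 F [-0.3 -0.6 -0.2] t 31.95 | shift [ 3.8 18.5 20.6] yaw 1.2 (or -178.8)
```

```bash
python3 -m handwheel '[[50,0,0,20,1],[50,0,0,0,0],[50,0,14,0,0],[50,0,6,0,0],[50,0,0,0,0]]' 60;  python3 - <<'E'
from h import *
plan(.483,.1005,.12,94.8)
im,d,M,P=shot('wrist','w10')
E
```

```text
clock: 32.58
tool_pos: [0.487, 0.1006, 0.1225]
eef_rot: [1.112, 1.294, -1.194]
contact_force: [-0.5, 0.7, -1.3]
grip_width: 0.0576
pos [0.487  0.1006 0.1225] jaw -85.1 xax [-0.065 -0.006 -0.998] q6 96 w 57.6 F [-0.5  0.7 -1.3] t 32.58 | shift [ 2.8 -3.8 -0.3] yaw 0.1 (or -179.9)
```

View pics/w10.png

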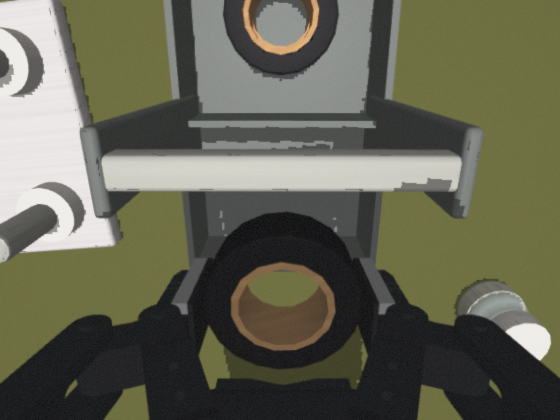

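```bash
python3 -m handwheel '[[50,20,0,0,0],[50,20,0,0,0],[50,20,0,0,0],[50,14,0,0,0],[50,0,0,0,0]]' 60;  python3 - <<'E'
from h import *
plan(.483,.1005,.045,94.8)
E
```

```text
clock: 33.25
tool_pos: [0.4816, 0.1016, 0.0469]
eef_rot: [1.111, 1.295, -1.192]
contact_force: [0.6, 0.8, -0.4]
grip_width: 0.0572
pos [0.4816 0.1016 0.0469] jaw -85.0 xax [-0.065 -0.006 -0.998] q6 96 w 57.2 F [ 0.6  0.8 -0.4] t 33.25 | shift [1.8 1.4 1.2] yaw 0.2 (or -179.8)
```

Clear of contact; release and retract.

```bash
python3 -m handwheel '[[70,10,1,0,0],[70,0,0,0,0],[70,0,0,0,0],[70,-20,-1,0,0],[70,-25,-2,0,0]]' 60; python3 -m handwheel '[[70,-25,-2,0,0],[70,-20,-2,0,0],[70,0,0,0,0]]' 60
python3 - <<'E'
from h import *
plan(.45,.36,.12,98)
im,d,M,P=shot('wrist','w11')
print(tip('wrist','tote',M),tip('wrist','roll1',M,4))
im,d,M,P=shot('scene','scene2');print(rollc(P,.45,.359),toterect(P))
E
```

```text
clock: 33.88
tool_pos: [0.4822, 0.1017, 0.0828]
eef_rot: [1.11, 1.295, -1.192]
contact_force: [0.1, -0.3, 0.6]
grip_width: 0.07
clock: 34.25
tool_pos: [0.4827, 0.1019, 0.132]
eef_rot: [1.114, 1.292, -1.188]
contact_force: [0.6, 0.8, 0.9]
grip_width: 0.0696
pos [0.4827 0.1019 0.132 ] jaw -85.0 xax [-0.06  -0.005 -0.998] q6 96 w 69.6 F [0.6 0.8 0.9] t 34.25 | shift [  12.8   -9.2 -260. ] yaw -3.0 (or 177.0)
[(0.65, [0.5396, 0.1071, 0.0002])] [(0.8, [0.4817, 0.1055, 0.0162])]
(243, array([0.4498, 0.3582]), 0.0309, 0.0534) [array([0.5407, 0.1032]), array([0.196, 0.125]), 4.494027137756348, array([0.5163, 0.1016]), array([0.081, 0.123]), 4.441126346588135]
```

View pics/w11.png

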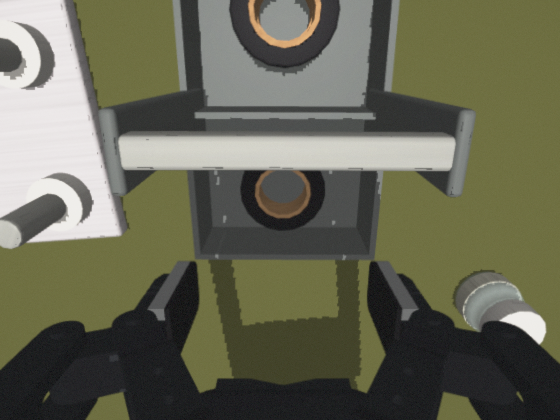

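```bash
python3 -m handwheel '[[85,0,-2,-25,0],[85,0,-2,-35,0],[85,0,-2,-35,0],[85,0,0,-35,-1],[85,0,0,-35,-1]]' 60; python3 -m handwheel '[[85,0,0,-35,-1],[85,0,0,-30,0],[85,0,0,-15,0],[85,0,0,0,0]]' 60
python3 - <<'E'
from h import *
plan(.45,.36,.12,98)
im,d,M,P=shot('wrist','w12')
print(rollc(P,.45,.359))
E
```

```text
clock: 35.08
tool_pos: [0.4575, 0.2669, 0.1249]
eef_rot: [1.082, 1.313, -1.175]
contact_force: [-0.1, -0.7, -0.1]
grip_width: 0.085
clock: 35.58
tool_pos: [0.4446, 0.3493, 0.1206]
eef_rot: [1.062, 1.323, -1.164]
contact_force: [-0.1, -0.2, -0.1]
grip_width: 0.0848
pos [0.4446 0.3493 0.1206] jaw -82.0 xax [-0.077 -0.013 -0.997] q6 117 w 84.8 F [-0.1 -0.2 -0.1] t 35.58 | shift [ 0.   6.9 -9.9] yaw 0.0 (or -180.0)
(5102, array([0.4476, 0.3593]), 0.0301, 0.0524)
```

```bash
python3 -m handwheel '[[85,0,4,-10,0],[85,20,4,0,0],[85,20,0,0,0],[85,20,0,0,0],[85,0,0,0,0]]' 60;  python3 - <<'E'
from h import *
plan(.446,.359,.026,98)
E
```

```text
clock: 36.25
tool_pos: [0.4473, 0.3556, 0.0549]
eef_rot: [1.063, 1.321, -1.169]
contact_force: [-0.5, -0.0, -0.3]
grip_width: 0.0847
pos [0.4473 0.3556 0.0549] jaw -82.2 xax [-0.078 -0.015 -0.997] q6 117 w 84.7 F [-0.5 -0.  -0.3] t 36.25 | shift [28.9  1.5 -3.6] yaw -0.2 (or 179.8)
```

```bash
python3 -m handwheel '[[85,8,1,-4,0],[85,10,0,0,0],[85,8,0,0,0],[85,2,0,0,0],[85,0,0,0,0]]' 60;  python3 - <<'E'
from h import *
plan(.446,.359,.026,98)
E
python3 -m handwheel '[[50,0,0,0,0],[50,0,0,0,0],[50,0,0,0,0],[50,0,0,0,0]]' 60;  python3 - <<'E'
from h import *
plan(.446,.359,.026,98)
E
```

```text
clock: 36.88
tool_pos: [0.4464, 0.3596, 0.0256]
eef_rot: [1.064, 1.321, -1.168]
contact_force: [-0.6, -0.5, 0.5]
grip_width: 0.085
pos [0.4464 0.3596 0.0256] jaw -82.2 xax [-0.077 -0.014 -0.997] q6 118 w 85.0 F [-0.6 -0.5  0.5] t 36.88 | shift [-0.3 -0.5  0.6] yaw -0.2 (or 179.8)
clock: 37.38
tool_pos: [0.447, 0.3601, 0.0269]
eef_rot: [1.066, 1.321, -1.166]
contact_force: [-0.1, 1.0, -1.1]
grip_width: 0.057
pos [0.447  0.3601 0.0269] jaw -82.2 xax [-0.076 -0.013 -0.997] q6 118 w 57.0 F [-0.1  1.  -1.1] t 37.38 | shift [ 1.  -1.1  0.9] yaw -0.2 (or 179.8)
```

```bash
python3 -m handwheel '[[50,-15,-1,0,0],[50,-20,-1.5,0,0],[50,-25,-2,0,0],[50,-25,-2,0,0],[50,-14,0,0,0]]' 60;  python3 - <<'E'
from h import *
plan(.484,.1005,.12,94.8)
for c in ['top','scene']:
    im,d,M,P=shot(c); print(c,toterect(P))
E
```

```text
clock: 38.0
tool_pos: [0.4478, 0.3602, 0.1315]
eef_rot: [1.065, 1.321, -1.167]
contact_force: [0.4, 0.3, -1.3]
grip_width: 0.0573
pos [0.4478 0.3602 0.1315] jaw -82.2 xax [-0.076 -0.013 -0.997] q6 118 w 57.3 F [ 0.4  0.3 -1.3] t 38.00 | shift [ 12.1   1.6 262.1] yaw 3.0 (or -177.0)
top [array([0.5378, 0.107 ]), array([0.191, 0.123]), 4.994526386260986, array([0.538 , 0.1057]), array([0.028, 0.12 ]), 4.985176086425781]
scene [array([0.5401, 0.1027]), array([0.196, 0.125]), 5.075729846954346, array([0.5418, 0.1041]), array([0.03 , 0.123]), 5.412931442260742]
```

```bash
python3 -m handwheel '[[50,0,-2,25,0],[50,0,-2,35,0],[50,0,-2,35,0],[50,0,-2,35,0],[50,0,-2,35,0]]' 60; python3 -m handwheel '[[50,0,-2,35,1],[50,0,-2,25,1],[50,0,0,15,1],[50,0,0,0,0]]' 60;  python3 - <<'E'
from h import *
plan(.487,.1005,.12,94.8)
E
```

```text
clock: 38.72
tool_pos: [0.4576, 0.1871, 0.1284]
eef_rot: [1.058, 1.324, -1.17]
contact_force: [0.5, 0.2, -0.5]
grip_width: 0.0574
clock: 39.22
tool_pos: [0.4591, 0.1039, 0.1262]
eef_rot: [1.094, 1.3, -1.221]
contact_force: [0.5, 0.8, -1.4]
grip_width: 0.0574
pos [0.4591 0.1039 0.1262] jaw -85.3 xax [-0.088 -0.019 -0.996] q6 98 w 57.4 F [ 0.5  0.8 -1.4] t 39.23 | shift [ 3.7 27.9  5.5] yaw -0.1 (or 179.9)
```

```bash
python3 -m handwheel '[[50,0,12,4,0],[50,0,10,0,0],[50,0,4,0,0],[50,0,0,0,0]]' 60;  python3 - <<'E'
from h import *
plan(.485,.1005,.12,94.8)
E
python3 -m handwheel '[[50,20,0,0,0],[50,20,0,0,0],[50,15,0,0,0],[50,5,0,0,0],[50,0,0,0,0]]' 60;  python3 - <<'E'
from h import *
plan(.480,.1005,.062,94.8)
shot('wrist','w13')
E
```

```text
clock: 39.72
tool_pos: [0.4877, 0.1038, 0.1233]
eef_rot: [1.093, 1.301, -1.219]
contact_force: [0.3, -0.2, -1.1]
grip_width: 0.0576
pos [0.4877 0.1038 0.1233] jaw -85.2 xax [-0.088 -0.019 -0.996] q6 97 w 57.6 F [ 0.3 -0.2 -1.1] t 39.73 | shift [ 3.6 -2.7  3. ] yaw 0.0 (or -180.0)
clock: 40.35
tool_pos: [0.4825, 0.1039, 0.0622]
eef_rot: [1.092, 1.302, -1.217]
contact_force: [0.7, -0.4, -0.7]
grip_width: 0.0575
pos [0.4825 0.1039 0.0622] jaw -85.1 xax [-0.087 -0.018 -0.996] q6 97 w 57.5 F [ 0.7 -0.4 -0.7] t 40.35 | shift [ 0.5 -2.7  3.1] yaw 0.1 (or -179.9)
```

View pics/w13.png

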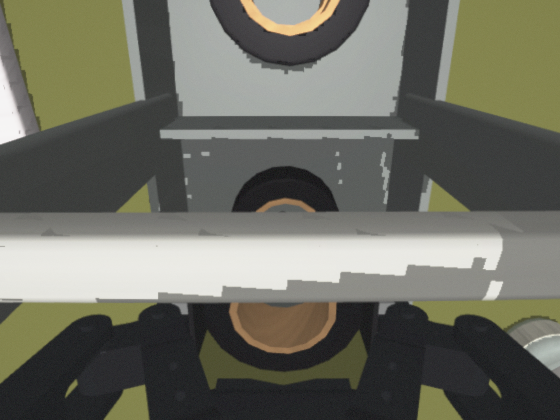

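```bash
python3 -m handwheel '[[50,8,-1,2,0],[50,0,0,0,0],[70,0,0,0,0],[70,0,0,0,0],[70,0,0,0,0]]' 60; python3 -m handwheel '[[70,-20,-2,0,0],[70,-25,-2,0,0],[70,-25,-2,0,0],[70,-20,-2,0,0],[70,0,0,0,0]]' 60
python3 - <<'E'
from h import *
plan(.538,.105,.22,94.8)
im,d,M,P=shot('wrist','w14')
print(tip('wrist','tote',M),tip('wrist','roll1',M,4))
im,d,M,P=shot('scene','scene3')
print(tip('scene','roll1',M,4))
E
```

```text
clock: 41.02
tool_pos: [0.4823, 0.1017, 0.0555]
eef_rot: [1.094, 1.3, -1.214]
contact_force: [-0.0, 0.3, -0.2]
grip_width: 0.0698
clock: 41.65
tool_pos: [0.4818, 0.1027, 0.1484]
eef_rot: [1.094, 1.3, -1.214]
contact_force: [-0.3, -0.5, -0.7]
grip_width: 0.0699
pos [0.4818 0.1027 0.1484] jaw -85.1 xax [-0.085 -0.018 -0.996] q6 97 w 69.9 F [-0.3 -0.5 -0.7] t 41.65 | shift [-76.1  49.8   3.2] yaw 0.1 (or -179.9)
[(0.89, [0.5378, 0.1076, -0.0007])] [(0.92, [0.4827, 0.1017, 0.013])]
[(0.62, [0.483, 0.0992, 0.0161]), (0.57, [0.5992, 0.1085, 0.0431]), (0.47, [0.4827, 0.1045, 0.0418])]
```

View pics/w14.png

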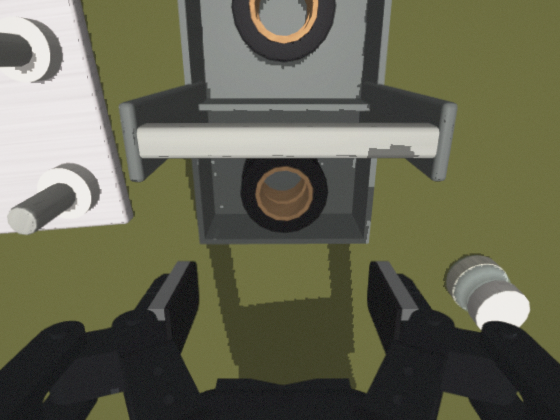

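View pics/scene3.png

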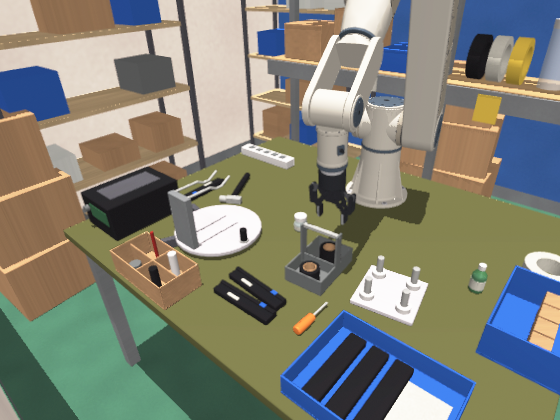

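```bash
python3 -m handwheel '[[85,-25,0,0,-6],[85,-25,0,0,-6],[85,-20,0,0,-6],[85,-10,0,0,-6],[85,0,0,0,-6]]' 60; python3 -m handwheel '[[85,0,0,0,-6],[85,0,0,0,-6],[85,0,0,0,-6],[85,0,0,0,-6],[85,0,0,0,-6]]' 60;python3 -m handwheel '[[85,0,0,0,-6],[85,0,0,0,-6],[85,0,0,0,-6],[85,0,0,0,-6],[85,0,0,0,-5]]' 60
python3 - <<'E'
from h import *
plan(.539,.105,.22,4.9)
for c in ['top','scene']:
    im,d,M,P=shot(c,c+'4'); print(c,toterect(P))
    m=(P[...,0]>.45)&(P[...,0]<.85)&(P[...,1]>-.45)&(P[...,1]<-.15)&(P[...,2]>.19)&(P[...,2]<.225)
    q=P[m]; print('hook',len(q),cv2.minAreaRect(q[:,:2].astype(np.float32)))
    for n in ['hook_seat','hook_tip','knob_top']: print(n,tip(c,n,M))
E
```

```text
clock: 42.52
tool_pos: [0.4856, 0.1034, 0.2237]
eef_rot: [0.694, 1.52, -0.797]
contact_force: [0.9, -0.8, 0.0]
grip_width: 0.0852
clock: 43.15
tool_pos: [0.4839, 0.103, 0.2193]
eef_rot: [0.288, 1.645, -0.356]
contact_force: [1.0, 0.8, 0.8]
grip_width: 0.0854
clock: 43.78
tool_pos: [0.4818, 0.1025, 0.2146]
eef_rot: [-0.108, 1.682, 0.081]
contact_force: [0.6, -0.0, 1.2]
grip_width: 0.085
pos [0.4818 0.1025 0.2146] jaw 6.8 xax [-0.112 -0.024 -0.993] q6 5 w 85.0 F [ 0.6 -0.   1.2] t 43.77 | shift [-11.9  -4.4  56.1] yaw 1.9 (or -178.1)
top [array([0.5382, 0.1066]), array([0.191, 0.122]), 5.003643989562988, array([0.541 , 0.0596]), array([0.027, 0.028]), 9.195525169372559]
hook 554 ((0.6489702463150024, -0.2808283269405365), (0.09087412804365158, 0.18797491490840912), 88.67884063720703)
hook_seat [(0.97, [0.6025, -0.2804, 0.2026])]
hook_tip [(0.64, [0.5584, -0.2791, 0.2151])]
knob_top [(0.96, [0.6075, -0.1494, 0.0772])]
scene [array([0.5402, 0.1031]), array([0.197, 0.125]), 4.7091569900512695, array([0.5406, 0.1037]), array([0.031, 0.122]), 5.820784568786621]
hook 460 ((0.6523898839950562, -0.2798418700695038), (0.0934675857424736, 0.18657322227954865), 88.33757781982422)
hook_seat [(0.73, [0.6075, -0.2846, 0.2009])]
hook_tip [(0.96, [0.5598, -0.2812, 0.214])]
knob_top [(0.85, [0.6049, -0.1522, 0.0757])]
```

View pics/top4.png

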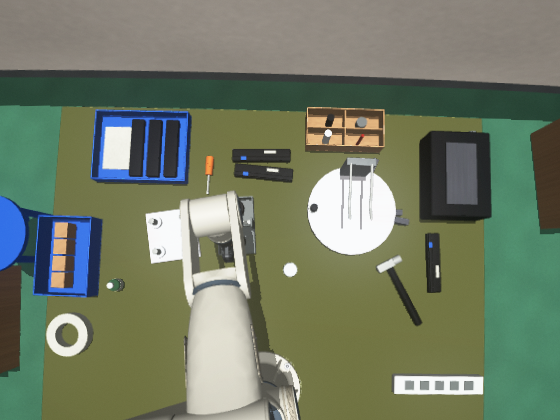

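```bash
python3 -m handwheel '[[85,0,-1,20,1],[85,0,-1,20,1],[85,0,-1,15,0],[85,0,0,0,0]]' 60
python3 - <<'E'
from h import *
plan(.5372,.1043,.126,4.9)
plan(.5372,.1043,.18,4.9)
E
```

```text
clock: 44.68
tool_pos: [0.5383, 0.105, 0.2092]
eef_rot: [-0.077, 1.681, 0.046]
contact_force: [0.8, 0.3, -0.4]
grip_width: 0.0849
pos [0.5383 0.105  0.2092] jaw 4.4 xax [-0.11  -0.023 -0.994] q6 7 w 84.9 F [ 0.8  0.3 -0.4] t 44.67 | shift [82.8  0.6  8.2] yaw -0.5 (or 179.5)
pos [0.5383 0.105  0.2092] jaw 4.4 xax [-0.11  -0.023 -0.994] q6 7 w 84.9 F [ 0.8  0.3 -0.4] t 44.67 | shift [29.2 -0.2  2.2] yaw -0.5 (or 179.5)
```

```bash
python3 -m handwheel '[[85,20,0,2,0],[85,20,0,2,0],[85,20,0,2,0],[85,10,0,0,0],[85,0,0,0,0]]' 60
python3 - <<'E'
from h import *
plan(.5372,.1043,.126,4.9)
shot('wrist','w15')
E
```

```text
clock: 45.3
tool_pos: [0.5341, 0.1036, 0.1379]
eef_rot: [-0.077, 1.683, 0.047]
contact_force: [0.5, 0.2, 0.3]
grip_width: 0.0853
pos [0.5341 0.1036 0.1379] jaw 4.4 xax [-0.112 -0.023 -0.993] q6 7 w 85.3 F [0.5 0.2 0.3] t 45.30 | shift [11.5  0.6  4.5] yaw -0.5 (or 179.5)
```

View pics/w15.png

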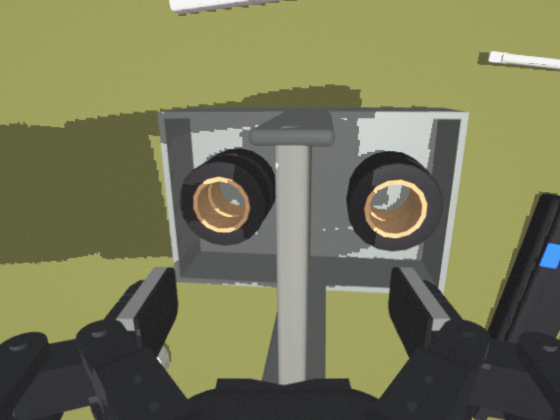

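```bash
python3 -m handwheel '[[85,6,1,4,0],[85,5,0,0,0],[85,0,0,0,0]]' 60
python3 - <<'E'
from h import *
plan(.5372,.1043,.126,4.9)
E
python3 -m handwheel '[[40,0,0,0,0],[5,0,0,0,0],[5,0,0,0,0],[5,0,0,0,0],[5,0,0,0,0]]' 50
python3 - <<'E'
from h import *
plan(.5372,.1043,.126,4.9)
E
```

```text
clock: 45.72
tool_pos: [0.5383, 0.1051, 0.1278]
eef_rot: [-0.076, 1.679, 0.047]
contact_force: [-0.5, -0.9, -0.3]
grip_width: 0.0848
pos [0.5383 0.1051 0.1278] jaw 4.4 xax [-0.108 -0.023 -0.994] q6 7 w 84.8 F [-0.5 -0.9 -0.3] t 45.73 | shift [ 1.9 -0.7 -1. ] yaw -0.5 (or 179.5)
clock: 46.35
tool_pos: [0.5374, 0.105, 0.1282]
eef_rot: [-0.076, 1.681, 0.047]
contact_force: [-1.3, 0.2, -0.6]
grip_width: 0.0117
pos [0.5374 0.105  0.1282] jaw 4.4 xax [-0.11  -0.023 -0.994] q6 7 w 11.7 F [-1.3  0.2 -0.6] t 46.35 | shift [ 2.2 -0.6 -0. ] yaw -0.5 (or 179.5)
```

```bash
python3 -m handwheel '[[5,0,0,0,0],[5,-5,0,0,0],[5,-8,0,0,0],[5,-8,0,0,0],[5,0,0,0,0]]' 110
python3 - <<'E'
from h import *
plan(.5372,.1043,.235,4.9)
shot('wrist','w16')
im,d,M,P=shot('scene','scene5'); print(tip('scene','tote_bar',M))
E
```

```text
clock: 46.98
tool_pos: [0.5394, 0.1053, 0.1491]
eef_rot: [-0.077, 1.682, 0.047]
contact_force: [-0.0, 0.8, -7.6]
grip_width: 0.0097
pos [0.5394 0.1053 0.1491] jaw 4.4 xax [-0.111 -0.023 -0.994] q6 7 w 9.7 F [-0.   0.8 -7.6] t 46.98 | shift [-85.1  -2.1 -11.9] yaw -0.5 (or 179.5)
[(0.78, [0.5391, 0.1056, 0.1696])]
```

View pics/scene5.png

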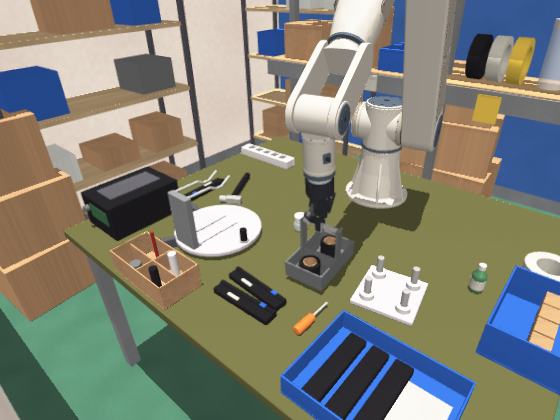

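```bash
python3 -m handwheel '[[5,-15,0,-1.5,0],[5,-20,0,-2,0],[5,-20,0,-2,0],[5,-20,0,-2,0],[5,-10,0,-1,0]]' 110
python3 - <<'E'
from h import *
plan(.495,-.281,.235,-1.5)
E
```

```text
clock: 47.75
tool_pos: [0.5391, 0.1065, 0.2383]
eef_rot: [-0.077, 1.686, 0.046]
contact_force: [-0.2, -0.2, -7.0]
grip_width: 0.0099
pos [0.5391 0.1065 0.2383] jaw 4.4 xax [-0.115 -0.024 -0.993] q6 7 w 9.9 F [-0.2 -0.2 -7. ] t 47.75 | shift [  17.5 -382.7  -72.7] yaw 5.9 (or -174.1)
```

```bash
python3 -m handwheel '[[5,0,-20,-5,0],[5,0,-25,-6,0],[5,0,-28,-6,0],[5,0,-28,-6,0.5],[5,0,-28,-6,0.5]]' 110
python3 - <<'E'
from h import *
plan(.495,-.281,.235,-1.5)
E
python3 -m handwheel '[[5,0,-28,-6,0.5],[5,0,-28,-6,0.5],[5,0,-28,-6,0.5],[5,0,-28,-6,0.5],[5,0,-28,-6,0.5]]' 110
python3 - <<'E'
from h import *
plan(.495,-.281,.235,-1.5)
E
```

```text
clock: 48.38
tool_pos: [0.518, -0.0287, 0.2437]
eef_rot: [-0.066, 1.687, 0.033]
contact_force: [-0.2, 0.5, -6.6]
grip_width: 0.0096
pos [ 0.518  -0.0287  0.2437] jaw 3.5 xax [-0.116 -0.024 -0.993] q6 -5 w 9.6 F [-0.2  0.5 -6.6] t 48.38 | shift [  17.4 -250.2  -37.2] yaw 5.0 (or -175.0)
clock: 49.0
tool_pos: [0.4894, -0.1771, 0.2483]
eef_rot: [-0.031, 1.693, -0.006]
contact_force: [-0.1, 0.2, -7.1]
grip_width: 0.0097
pos [ 0.4894 -0.1771  0.2483] jaw 0.8 xax [-0.122 -0.024 -0.992] q6 -17 w 9.7 F [-0.1  0.2 -7.1] t 49.00 | shift [  15.  -103.7    5.7] yaw 2.3 (or -177.7)
```

```bash
python3 -m handwheel '[[5,0,-28,0,0.5],[5,0,-28,0,0.5],[5,0,-25,0,0.5],[5,0,-18,0,0.5],[5,0,0,0,0]]' 110
python3 - <<'E'
from h import *
plan(.495,-.281,.235,-1.5)
shot('wrist','w17')
for c in ['scene','top','wrist']:
    im,d,M,P=shot(c,c+'6'); 
    for n in ['tote_bar','hook_seat','hook_tip','tote','knob_top']: print(c,n,tip(c,n,M))
E
```

```text
clock: 49.62
tool_pos: [0.4848, -0.2827, 0.2489]
eef_rot: [0.0, 1.698, -0.039]
contact_force: [-0.3, 1.0, -7.2]
grip_width: 0.0101
pos [ 0.4848 -0.2827  0.2489] jaw -1.5 xax [-0.127 -0.022 -0.992] q6 -25 w 10.1 F [-0.3  1.  -7.2] t 49.62 | shift [12.4  2.3 11.8] yaw 0.0 (or -180.0)
scene tote_bar [(0.73, [0.4853, -0.2821, 0.2698])]
scene hook_seat [(0.61, [0.6064, -0.2859, 0.2017])]
scene hook_tip [(0.85, [0.5574, -0.2822, 0.2136])]
scene tote [(0.83, [0.4802, -0.2832, 0.1198])]
scene knob_top [(0.96, [0.608, -0.1533, 0.0767])]
top tote_bar [(0.8, [0.4873, -0.2785, 0.2698])]
top hook_seat [(0.84, [0.6022, -0.2797, 0.2032])]
top hook_tip [(0.59, [0.56, -0.2785, 0.2152])]
top tote [(0.64, [0.4754, -0.2781, 0.1215])]
top knob_top [(0.76, [0.6066, -0.1493, 0.0776])]
wrist tote_bar [(0.6, [0.4845, -0.2813, 0.2658])]
wrist hook_seat [(0.75, [0.6019, -0.2816, 0.2041])]
wrist hook_tip [(0.76, [0.558, -0.2816, 0.2098])]
wrist tote [(0.59, [0.4815, -0.2801, 0.1201])]
wrist knob_top [(0.66, [0.603, -0.154, 0.0789])]
```

View pics/w17.png

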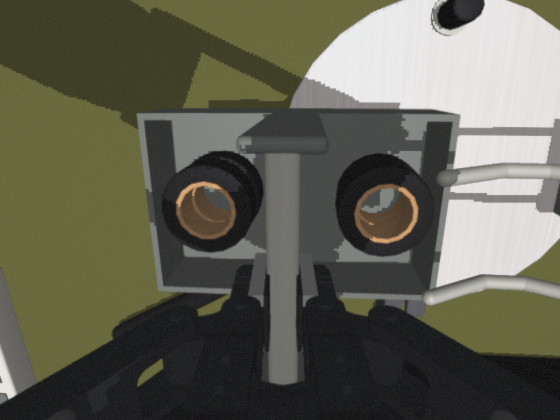

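View pics/scene6.png

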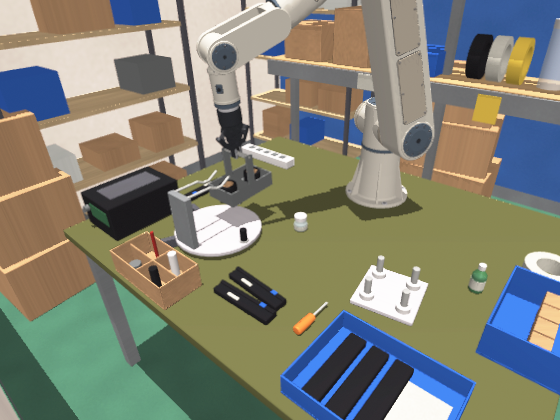

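```bash
python3 -m handwheel '[[5,0,0,20,0],[5,0,0,25,0],[5,0,0,25,0],[5,0,0,20,0],[5,0,0,0,0]]' 110
python3 - <<'E'
from h import *
plan(.6015,-.282,.225,-1.5)
E
```

```text
clock: 51.2
tool_pos: [0.5811, -0.2838, 0.2366]
eef_rot: [-0.001, 1.695, -0.038]
contact_force: [-0.9, -0.0, -7.4]
grip_width: 0.0096
pos [ 0.5811 -0.2838  0.2366] jaw -1.4 xax [-0.124 -0.023 -0.992] q6 -21 w 9.6 F [-0.9 -0.  -7.4] t 51.20 | shift [ 8.9  2.6 21.6] yaw 0.1 (or -179.9)
```

```bash
python3 -m handwheel '[[5,0,0,14,0],[5,0,1,8,0],[5,10,0,1,0],[5,10,0,1,0],[5,0,0,0,0]]' 110
python3 - <<'E'
from h import *
plan(.601,-.2825,.188,-1.5)
for c in ['scene','wrist']:
    im,d,M,P=shot(c,c+'7'); 
    for n in ['tote_bar','hook_seat','hook_tip']: print(c,n,tip(c,n,M))
E
```

```text
clock: 51.82
tool_pos: [0.6026, -0.2836, 0.2112]
eef_rot: [-0.0, 1.697, -0.037]
contact_force: [-0.2, 0.7, -7.3]
grip_width: 0.01
pos [ 0.6026 -0.2836  0.2112] jaw -1.4 xax [-0.126 -0.022 -0.992] q6 -21 w 10.0 F [-0.2  0.7 -7.3] t 51.83 | shift [23.2  1.7  1.3] yaw 0.1 (or -179.9)
scene tote_bar [(0.82, [0.6052, -0.2834, 0.2299])]
scene hook_seat [(0.34, [0.3313, 0.5002, -0.0018])]
scene hook_tip [(0.82, [0.5561, -0.2813, 0.2133])]
wrist tote_bar [(0.79, [0.6014, -0.2838, 0.2269])]
wrist hook_seat [(0.47, [0.327, -0.4627, -0.0045])]
wrist hook_tip []
```

View pics/wrist7.png

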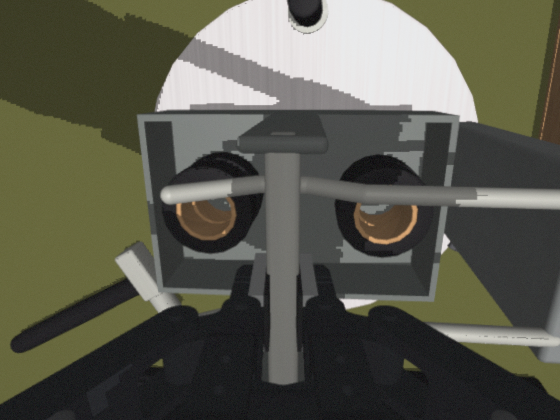

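View pics/scene7.png

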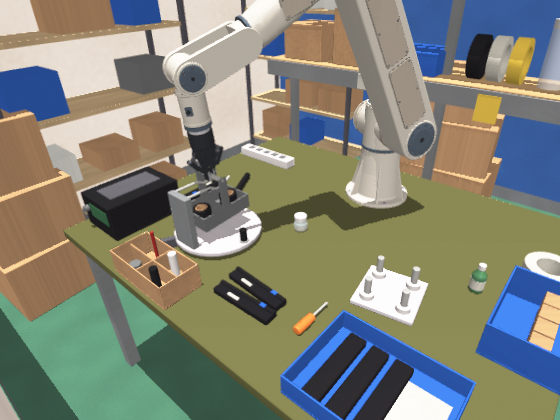

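```bash
python3 -m handwheel '[[5,7,1,1,0],[5,7,0,1,0],[5,5,0,1,0],[5,0,0,0,0]]' 110
python3 - <<'E'
from h import *
plan(.601,-.2825,.186,-1.5)
im,d,M,P=shot('scene'); print(tip('scene','tote_bar',M))
E
```

```text
clock: 52.72
tool_pos: [0.6043, -0.2833, 0.1921]
eef_rot: [-0.001, 1.694, -0.038]
contact_force: [0.2, 0.4, -8.1]
grip_width: 0.0099
pos [ 0.6043 -0.2833  0.1921] jaw -1.4 xax [-0.124 -0.023 -0.992] q6 -20 w 9.9 F [ 0.2  0.4 -8.1] t 52.73 | shift [ 6.4  0.9 -2.6] yaw 0.1 (or -179.9)
[(0.71, [0.6055, -0.283, 0.2122])]
```

```bash
python3 -m handwheel '[[5,3,0,-2,0],[5,2,0,0,0],[5,0,0,0,0]]' 110
python3 - <<'E'
from h import *
plan(.601,-.2825,.186,-1.5)
E
python3 -m handwheel '[[5,2,0,0,0],[5,0,0,0,0]]' 110
python3 - <<'E'
from h import *
plan(.601,-.2825,.186,-1.5)
E
```

```text
clock: 53.2
tool_pos: [0.602, -0.2836, 0.1884]
eef_rot: [-0.002, 1.693, -0.038]
contact_force: [-0.9, 0.6, -4.6]
grip_width: 0.0099
pos [ 0.602  -0.2836  0.1884] jaw -1.4 xax [-0.122 -0.024 -0.992] q6 -20 w 9.9 F [-0.9  0.6 -4.6] t 53.20 | shift [ 2.5  1.2 -0.8] yaw 0.1 (or -179.9)
clock: 53.45
tool_pos: [0.6022, -0.2837, 0.1883]
eef_rot: [-0.002, 1.691, -0.039]
contact_force: [-0.5, 1.2, -5.2]
grip_width: 0.0097
pos [ 0.6022 -0.2837  0.1883] jaw -1.4 xax [-0.121 -0.024 -0.992] q6 -20 w 9.7 F [-0.5  1.2 -5.2] t 53.45 | shift [ 2.4  1.3 -0.9] yaw 0.1 (or -179.9)
```

```bash
python3 -m handwheel '[[5,3,0,0,0],[5,2,0,0,0],[5,0,0,0,0]]' 110
python3 - <<'E'
from h import *
plan(.601,-.2825,.186,-1.5)
im,d,M,P=shot('scene'); print(tip('scene','tote_bar',M))
E
```

```text
clock: 53.82
tool_pos: [0.6024, -0.2838, 0.1882]
eef_rot: [-0.002, 1.689, -0.04]
contact_force: [-1.2, 0.5, -4.8]
grip_width: 0.0099
pos [ 0.6024 -0.2838  0.1882] jaw -1.4 xax [-0.118 -0.025 -0.993] q6 -20 w 9.9 F [-1.2  0.5 -4.8] t 53.83 | shift [ 2.4  1.4 -1.1] yaw 0.1 (or -179.9)
[(0.87, [0.6016, -0.2838, 0.208])]
```

```bash
python3 -m handwheel '[[14,0,0,0,0],[18,0,0,0,0],[24,0,0,0,0],[30,0,0,0,0],[36,0,0,0,0]]' 20
python3 - <<'E'
from h import *
plan(.601,-.2825,.186,-1.5)
for c in ['scene','top']:
    im,d,M,P=shot(c,c+'8'); 
    for n in ['tote_bar','hook_seat','hook_tip','tote','knob_top']: print(c,n,tip(c,n,M))
shot('wrist','wrist8')
E
```

```text
clock: 54.55
tool_pos: [0.6039, -0.285, 0.1883]
eef_rot: [-0.004, 1.686, -0.041]
contact_force: [-0.1, -0.5, -0.7]
grip_width: 0.036
pos [ 0.6039 -0.285   0.1883] jaw -1.4 xax [-0.115 -0.027 -0.993] q6 -20 w 36.0 F [-0.1 -0.5 -0.7] t 54.55 | shift [ 2.6  2.5 -2.7] yaw 0.1 (or -179.9)
scene tote_bar [(0.67, [0.6024, -0.2837, 0.2073])]
scene hook_seat [(0.82, [0.6086, -0.2862, 0.199])]
scene hook_tip [(0.97, [0.5563, -0.2825, 0.2107])]
scene tote [(0.84, [0.6045, -0.2878, 0.0606])]
scene knob_top []
top tote_bar [(0.6, [0.6015, -0.2828, 0.2073])]
top hook_seat []
top hook_tip [(0.91, [0.5577, -0.2773, 0.2162])]
top tote [(0.62, [0.6045, -0.2801, 0.0579])]
top knob_top [(0.55, [0.6057, -0.1482, 0.0769])]
```

View pics/wrist8.png

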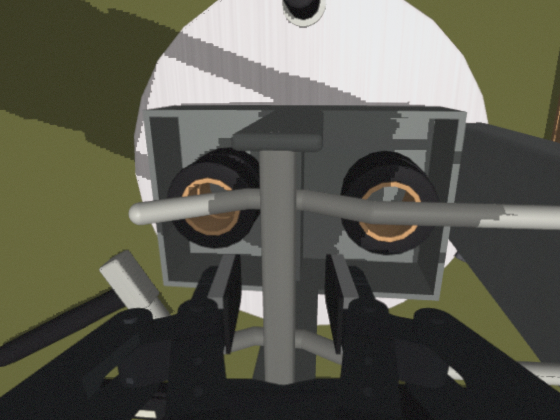

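```bash
python3 -m handwheel '[[50,0,0,-1,0],[50,-8,0,-1,0],[50,-15,0,-2,0],[50,-20,0,-2,0],[50,-20,0,-2,0]]' 30; python3 -m handwheel '[[50,-20,0,-2,0],[50,-20,0,-2,0],[50,0,0,0,0]]' 30
python3 - <<'E'
from h import *
plan(.606,-.151,.28,70)
for c in ['scene','top','wrist']:
    im,d,M,P=shot(c,c+'9'); 
    for n in ['tote_bar','hook_seat','hook_tip','tote','knob_top']: print(c,n,tip(c,n,M))
E
```

```text
clock: 55.82
tool_pos: [0.6026, -0.2828, 0.255]
eef_rot: [-0.004, 1.687, -0.041]
contact_force: [-0.6, -0.2, 0.9]
grip_width: 0.0501
clock: 56.2
tool_pos: [0.6045, -0.282, 0.3022]
eef_rot: [-0.005, 1.681, -0.043]
contact_force: [0.6, 0.0, -0.3]
grip_width: 0.0501
pos [ 0.6045 -0.282   0.3022] jaw -1.5 xax [-0.11  -0.029 -0.993] q6 -21 w 50.1 F [ 0.6  0.  -0.3] t 56.20 | shift [ 18.1 131.6   0.6] yaw -71.5 (or 108.5)
scene tote_bar [(0.61, [0.6018, -0.2817, 0.2062])]
scene hook_seat [(0.95, [0.6074, -0.2851, 0.2006])]
scene hook_tip [(0.71, [0.5601, -0.2862, 0.2115])]
scene tote [(0.96, [0.6081, -0.2851, 0.0596])]
scene knob_top [(0.81, [0.6053, -0.1497, 0.0778])]
top tote_bar [(0.76, [0.6051, -0.2822, 0.2067])]
top hook_seat [(0.94, [0.6009, -0.2826, 0.2043])]
top hook_tip [(0.18, [0.5044, 0.321, -0.0008])]
top tote [(0.76, [0.6002, -0.2804, 0.06])]
top knob_top [(0.75, [0.6068, -0.1509, 0.0784])]
wrist tote_bar [(0.65, [0.6003, -0.2817, 0.2022])]
wrist hook_seat []
wrist hook_tip []
wrist tote [(0.8, [0.6083, -0.2836, 0.0606])]
wrist knob_top [(0.61, [0.6036, -0.1503, 0.0777])]
```

View pics/wrist9.png

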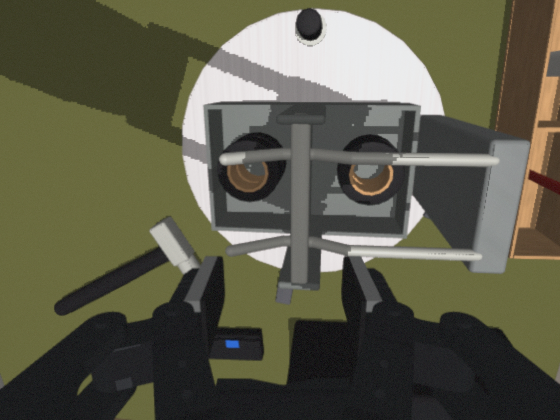

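View pics/scene9.png

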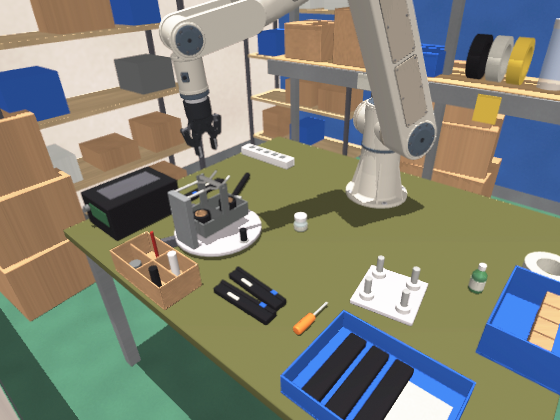

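```bash
python3 -m handwheel '[[60,0,30,0,0],[60,0,35,0,0],[60,0,35,0,0],[60,0,25,0,0],[60,0,0,0,0]]' 30
python3 - <<'E'
from h import *
plan(.604,-.151,.10,-1.5)
plan(.604,-.151,.048,-1.5)
E
```

```text
clock: 57.72
tool_pos: [0.6064, -0.1539, 0.2956]
eef_rot: [-0.003, 1.684, -0.043]
contact_force: [-0.1, -0.6, 0.4]
grip_width: 0.0601
pos [ 0.6064 -0.1539  0.2956] jaw -1.5 xax [-0.114 -0.028 -0.993] q6 -11 w 60.1 F [-0.1 -0.6  0.4] t 57.73 | shift [194.4   8.7  19.6] yaw -0.0 (or 180.0)
pos [ 0.6064 -0.1539  0.2956] jaw -1.5 xax [-0.114 -0.028 -0.993] q6 -11 w 60.1 F [-0.1 -0.6  0.4] t 57.73 | shift [246.1  10.3  25.5] yaw -0.0 (or 180.0)
```

```bash
python3 -m handwheel '[[60,25,4,6,0],[60,35,2,4,0],[60,40,1,4,0],[60,40,1,4,0],[60,30,0,3,0]]' 30
python3 - <<'E'
from h import *
plan(.604,-.151,.10,-1.5)
plan(.604,-.151,.048,-1.5)
shot('wrist','w18')
E
```

```text
clock: 58.35
tool_pos: [0.6117, -0.1561, 0.1234]
eef_rot: [-0.006, 1.675, -0.047]
contact_force: [1.0, 0.8, 0.7]
grip_width: 0.0596
pos [ 0.6117 -0.1561  0.1234] jaw -1.6 xax [-0.105 -0.031 -0.994] q6 -10 w 59.6 F [1.  0.8 0.7] t 58.35 | shift [23.9  5.7 -5.3] yaw -0.1 (or 179.9)
pos [ 0.6117 -0.1561  0.1234] jaw -1.6 xax [-0.105 -0.031 -0.994] q6 -10 w 59.6 F [1.  0.8 0.7] t 58.35 | shift [75.6  7.4  0.1] yaw -0.1 (or 179.9)
```

View pics/w18.png

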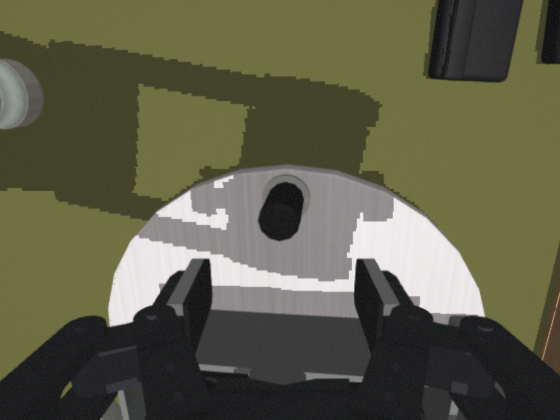

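```bash
python3 -m handwheel '[[60,20,4,0,0],[60,22,2,0,0],[60,15,1,0,0],[60,10,0,0,0],[60,0,0,0,0]]' 30
python3 - <<'E'
from h import *
plan(.604,-.151,.048,-1.5)
E
```

```text
clock: 59.02
tool_pos: [0.6035, -0.1543, 0.0524]
eef_rot: [-0.004, 1.679, -0.048]
contact_force: [0.6, -0.4, -0.3]
grip_width: 0.0599
pos [ 0.6035 -0.1543  0.0524] jaw -1.7 xax [-0.108 -0.031 -0.994] q6 -9 w 59.9 F [ 0.6 -0.4 -0.3] t 59.02 | shift [4.2 3.5 0.9] yaw -0.2 (or 179.8)
```

```bash
python3 -m handwheel '[[60,3,3,1,0],[60,0,0,0,0],[15,0,0,0,0],[15,0,0,0,0],[15,0,0,0,0]]' 25
python3 - <<'E'
from h import *
plan(.604,-.151,.048,-1.5)
s=np.array([.603,-.2815]); T=tool(); k=(T[:3,3]-.019*T[:3,0])[:2]; v=k-s; print(np.hypot(*v),np.degrees(np.arctan2(v[1],v[0])))
shot('wrist','w19')
E
```

```text
clock: 59.65
tool_pos: [0.6058, -0.1514, 0.0513]
eef_rot: [-0.005, 1.675, -0.049]
contact_force: [1.5, 0.0, -2.0]
grip_width: 0.0243
pos [ 0.6058 -0.1514  0.0513] jaw -1.7 xax [-0.105 -0.032 -0.994] q6 -9 w 24.3 F [ 1.5  0.  -2. ] t 59.65 | shift [ 3.4  0.5 -1.5] yaw -0.2 (or 179.8)
0.1307533811911049 87.8777569478658
```

View pics/w19.png

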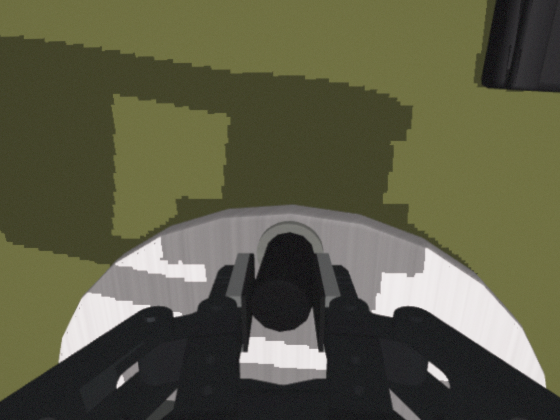

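```bash
python3 -m handwheel '[[15,0.5,0,-4.5,-2],[15,0.5,0,-6.8,-3],[15,0.5,0,-6.8,-3],[15,0.5,0,-6.8,-3],[15,0.5,0,-6.8,-3]]' 25
cat > k.py <<'E'
from h import *
plan(.604,-.151,.048,-1.5)
s=np.array([.603,-.2815]); T=tool(); k=(T[:3,3]-.019*T[:3,0])[:2]; v=k-s; print(np.hypot(*v),np.degrees(np.arctan2(v[1],v[0])))
E
python3 k.py
```

```text
clock: 60.32
tool_pos: [0.5725, -0.1545, 0.0513]
eef_rot: [-0.2, 1.671, 0.167]
contact_force: [-0.3, -1.7, -2.9]
grip_width: 0.0239
pos [ 0.5725 -0.1545  0.0513] jaw 13.2 xax [-0.105 -0.033 -0.994] q6 -24 w 23.9 F [-0.3 -1.7 -2.9] t 60.33 | shift [-0.1 -3.7 31.7] yaw 14.7 (or -165.3)
0.13074606624349258 102.60160102844182
```

```bash
python3 -m handwheel '[[15,0.5,0,-6.8,-3],[15,0.5,0,-6.8,-3],[15,0.5,0,-6.8,-3],[15,0.5,0,-6.8,-3],[15,0.5,0,-6.8,-3]]' 25; python3 k.py; python3 -m handwheel '[[15,0.5,0,-6.8,-3],[15,0.5,0,-6.8,-3],[15,0.5,0,-6.8,-3],[15,0.5,0,-6.8,-3],[15,0.5,0,-6.8,-3]]' 25; python3 k.py
```

```text
clock: 60.95
tool_pos: [0.5372, -0.168, 0.0513]
eef_rot: [-0.408, 1.645, 0.397]
contact_force: [0.9, -3.7, -5.1]
grip_width: 0.0241
pos [ 0.5372 -0.168   0.0513] jaw 29.1 xax [-0.105 -0.035 -0.994] q6 -41 w 24.1 F [ 0.9 -3.7 -5.1] t 60.95 | shift [ -4.3 -17.5  66.6] yaw 30.6 (or -149.4)
0.13072094966444534 119.18949008028889
clock: 61.58
tool_pos: [0.5085, -0.1891, 0.0514]
eef_rot: [-0.616, 1.592, 0.626]
contact_force: [2.3, -1.4, -4.9]
grip_width: 0.0242
pos [ 0.5085 -0.1891  0.0514] jaw 45.0 xax [-0.102 -0.035 -0.994] q6 -60 w 24.2 F [ 2.3 -1.4 -4.9] t 61.58 | shift [ -7.7 -40.3  94.3] yaw 46.5 (or -133.5)
0.13124371084889008 134.82203077454884
```

```bash
python3 -m handwheel '[[15,0.5,0,-6.8,-3],[15,0.5,0,-6.8,-3],[15,0.5,0,-6.8,-3],[15,0.5,0,-4.5,-2]]' 25; python3 k.py
python3 - <<'E'
from h import *
im,d,M,P=shot('scene','scene10'); print(tip('scene','tote_bar',M),tip('scene','tote',M),tip('scene','hook_seat',M),tip('scene','knob_top',M))
E
```

```text
clock: 62.08
tool_pos: [0.4918, -0.2091, 0.0514]
eef_rot: [-0.767, 1.537, 0.793]
contact_force: [0.7, 1.5, 1.6]
grip_width: 0.0242
pos [ 0.4918 -0.2091  0.0514] jaw 56.7 xax [-0.099 -0.036 -0.994] q6 -73 w 24.2 F [0.7 1.5 1.6] t 62.08 | shift [ -9.9 -61.4 110. ] yaw 58.2 (or -121.8)
0.1315151840631612 146.2235009693794
[(0.9, [0.6043, -0.2813, 0.2039])] [(0.75, [0.607, -0.2845, 0.0594])] [(0.81, [0.6057, -0.287, 0.2034])] [(0.78, [0.4964, -0.2126, 0.0767])]
```

View pics/scene10.png

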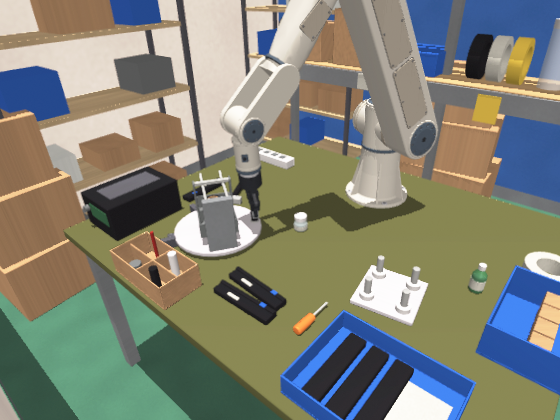

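```bash
python3 -m handwheel '[[15,0.3,0,-3.4,-1],[15,0.3,0,-3.4,-1]]' 25; python3 k.py;  python3 -m handwheel '[[15,0,0,-3,-1],[15,0,0,-2,0]]' 25; python3 k.py
```

```text
clock: 62.58
tool_pos: [0.49, -0.212, 0.0513]
eef_rot: [-0.789, 1.523, 0.82]
contact_force: [12.8, 26.1, 0.0]
grip_width: 0.0239
pos [ 0.49   -0.212   0.0513] jaw 58.5 xax [-0.096 -0.032 -0.995] q6 -76 w 23.9 F [12.8 26.1  0. ] t 62.58 | shift [ -9.6 -64.9 111.5] yaw 60.0 (or -120.0)
0.13147237859925748 147.76247097525624
clock: 62.82
tool_pos: [0.4903, -0.2117, 0.0513]
eef_rot: [-0.797, 1.51, 0.835]
contact_force: [4.5, 10.1, -1.2]
grip_width: 0.0235
pos [ 0.4903 -0.2117  0.0513] jaw 59.4 xax [-0.091 -0.025 -0.996] q6 -78 w 23.5 F [ 4.5 10.1 -1.2] t 62.83 | shift [ -8.6 -66.6 110.1] yaw 60.9 (or -119.1)
0.13138862441368088 147.66782344868628
```

```bash
python3 -m handwheel '[[20,0,0,0,0],[30,0,0,0,0],[46,0,0,0,0],[46,0,0,0,0],[46,-15,1,-1,0]]' 25; python3 k.py; python3 -m handwheel '[[46,-20,2,-1,0],[46,-25,2,-1.5,0],[46,-30,2,-2,0],[46,-30,2,-2,0],[46,-30,2,-2,0]]' 25; python3 -m handwheel '[[46,-30,2,-2,0],[46,-30,2,-2,0],[46,-30,2,-2,0],[46,0,0,0,0]]' 25
python3 - <<'E'
from h import *
plan(.5,-.2,.3)
for c in ['scene','top','wrist']:
    im,d,M,P=shot(c,c+'11')
    for n in ['tote_bar','hook_seat','tote','knob_top']: print(c,n,tip(c,n,M))
    print(tip(c,'roll1',M,5))
E
```

```text
clock: 63.45
tool_pos: [0.4888, -0.2117, 0.0659]
eef_rot: [-0.798, 1.512, 0.839]
contact_force: [0.2, -0.7, 0.5]
grip_width: 0.0463
pos [ 0.4888 -0.2117  0.0659] jaw 59.6 xax [-0.094 -0.025 -0.995] q6 -78 w 46.3 F [ 0.2 -0.7  0.5] t 63.45 | shift [  5.4 -69.1 111.6] yaw 61.1 (or -118.9)
0.1325491802898317 147.97509773516953
clock: 64.08
tool_pos: [0.4879, -0.2106, 0.2093]
eef_rot: [-0.798, 1.512, 0.839]
contact_force: [0.4, 0.0, 0.8]
grip_width: 0.0457
clock: 64.58
tool_pos: [0.4884, -0.2108, 0.3099]
eef_rot: [-0.802, 1.507, 0.833]
contact_force: [0.0, 0.1, -0.0]
grip_width: 0.0463
pos [ 0.4884 -0.2108  0.3099] jaw 59.5 xax [-0.087 -0.028 -0.996] q6 -80 w 46.3 F [ 0.   0.1 -0. ] t 64.58 | shift [ 8.6 -5.1 15.9]
scene tote_bar [(0.97, [0.605, -0.2843, 0.2044])]
scene hook_seat [(0.76, [0.6047, -0.2862, 0.2024])]
scene tote [(0.61, [0.6064, -0.2804, 0.0609])]
scene knob_top [(0.91, [0.4938, -0.2104, 0.0764])]
[(0.49, [0.5751, -0.3256, 0.0981])]
top tote_bar [(0.66, [0.6013, -0.2792, 0.2064])]
top hook_seat [(0.65, [0.5974, -0.28, 0.203])]
top tote [(0.78, [0.6006, -0.2775, 0.0594])]
top knob_top [(0.79, [0.4946, -0.213, 0.0775])]
[]
wrist tote_bar [(0.73, [0.6018, -0.2798, 0.2025])]
wrist hook_seat [(0.8, [0.6012, -0.2801, 0.2037])]
wrist tote [(0.76, [0.607, -0.2779, 0.0615])]
wrist knob_top [(0.91, [0.4931, -0.2106, 0.0775])]
[(0.95, [0.6379, -0.2308, 0.0991]), (0.84, [0.5722, -0.3231, 0.077]), (0.62, [0.6401, -0.2323, 0.0764])]
```

View pics/top11.png

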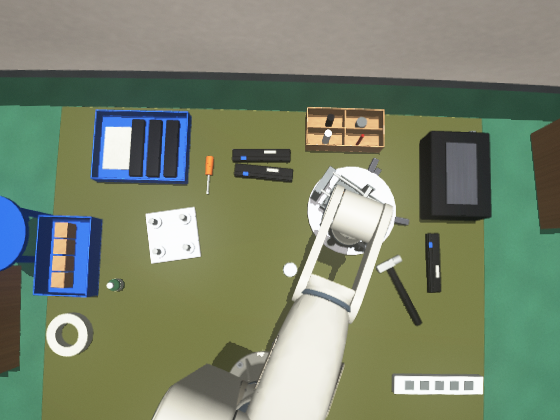

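View pics/scene11.png

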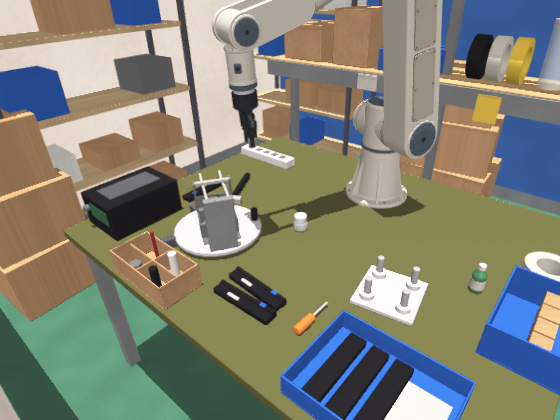

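View pics/wrist11.png

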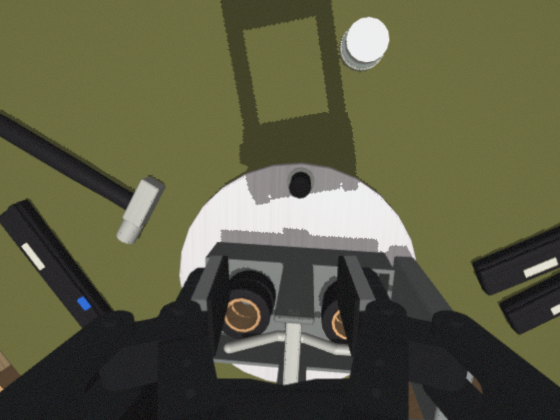

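```bash
python3 -m handwheel '[[46,-20,20,0,0],[46,-20,40,0,0],[46,0,40,0,0],[46,0,30,0,0],[46,0,0,0,0]]' 25
python3 - <<'E'
from h import *
plan(.5,-.2,.3)
for c in ['scene','top','wrist']:
    im,d,M,P=shot(c,c+'12')
    m=(P[...,2]>.065)&(P[...,2]<.085)&(np.hypot(P[...,0]-.494,P[...,1]+.212)<.025)
    q=P[m]; print(c,len(q), cv2.minEnclosingCircle(q[:,:2].astype(np.float32)) if len(q)>5 else '')
    m=(P[...,0]>.45)&(P[...,0]<.85)&(P[...,1]>-.45)&(P[...,1]<-.1)&(P[...,2]>.185)&(P[...,2]<.225)
    q=P[m]; print('hook',len(q),cv2.minAreaRect(q[:,:2].astype(np.float32)))
    m=(P[...,0]>.45)&(P[...,0]<.85)&(P[...,1]>-.45)&(P[...,1]<-.1)&(P[...,2]>.100)&(P[...,2]<.125)&(np.hypot(P[...,0]-.603,P[...,1]+.2815)<.118)
    q=P[m]; print('toterim',len(q),cv2.minAreaRect(q[:,:2].astype(np.float32)))
    for n in ['tote_bar','hook_seat','tote','knob_top']: print(c,n,tip(c,n,M))
im=cv2.imread('pics/top12.png')[130:270,290:430]; cv2.imwrite('pics/top12z.png',cv2.resize(im,None,fx=4,fy=4,interpolation=cv2.INTER_CUBIC))
im=cv2.imread('pics/top0.png')[130:270,290:430]; cv2.imwrite('pics/top0z.png',cv2.resize(im,None,fx=4,fy=4,interpolation=cv2.INTER_CUBIC))
E
```

```text
clock: 66.1
tool_pos: [0.3768, -0.1414, 0.3561]
eef_rot: [-0.799, 1.51, 0.836]
contact_force: [0.3, 0.2, 0.3]
grip_width: 0.0463
pos [ 0.3768 -0.1414  0.3561] jaw 59.5 xax [-0.091 -0.026 -0.996] q6 -77 w 46.3 F [0.3 0.2 0.3] t 66.10 | shift [  46.2 -139.2   15.8]
scene 39 ((0.4973234236240387, -0.21289166808128357), 0.012009220197796822)
hook 639 ((0.6325722932815552, -0.24284502863883972), (0.18983890116214752, 0.12020812928676605), 56.398494720458984)
toterim 181 ((0.6065114736557007, -0.2822253108024597), (0.1965191811323166, 0.11924654245376587), 57.203792572021484)
scene tote_bar [(0.76, [0.6054, -0.2814, 0.2075])]
scene hook_seat [(0.73, [0.604, -0.2871, 0.1995])]
scene tote [(0.95, [0.6045, -0.2838, 0.0611])]
scene knob_top [(0.66, [0.4944, -0.2113, 0.0788])]
top 46 ((0.49192649126052856, -0.21043865382671356), 0.011842748150229454)
hook 728 ((0.6279158592224121, -0.2426971048116684), (0.18844078481197357, 0.12292920798063278), 57.545562744140625)
toterim 642 ((0.604644238948822, -0.28010812401771545), (0.19099000096321106, 0.12412229180335999), 57.465633392333984)
top tote_bar [(0.66, [0.6015, -0.2813, 0.2059])]
top hook_seat [(0.72, [0.5996, -0.2817, 0.2046])]
top tote [(0.82, [0.603, -0.2789, 0.0589])]
top knob_top [(0.64, [0.4954, -0.2077, 0.0794])]
wrist 294 ((0.4923047125339508, -0.21211658418178558), 0.011921959929168224)
hook 137 ((0.6334718465805054, -0.14890597760677338), (0.02032189816236496, 0.003124372335150838), 57.85719299316406)
toterim 2036 ((0.569452702999115, -0.27326056361198425), (0.1646459549665451, 0.05804474651813507), 57.38967514038086)
wrist tote_bar []
wrist hook_seat [(0.59, [0.7857, 0.031, -0.0006])]
wrist tote [(0.87, [0.6087, -0.2814, 0.057])]
wrist knob_top [(0.67, [0.4899, -0.2103, 0.0756])]
```

View pics/top12z.png

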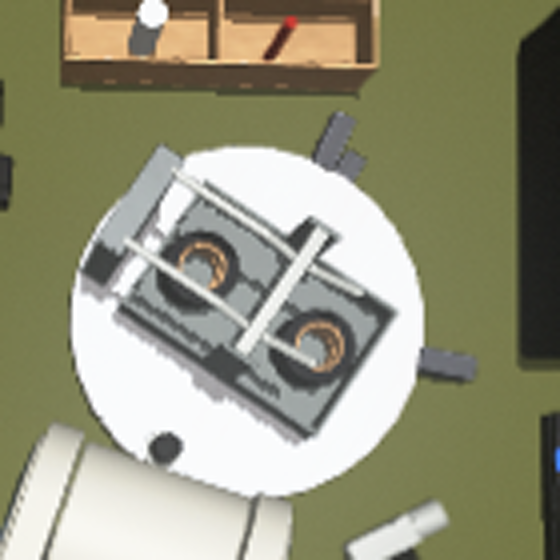

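Run:
```python
from h import *
print(arm.read_state()['contact_force'], arm.finish_job())
```

```text
the job is handed in; nothing more can be done
[-0.21600175  0.03188101 -0.6722583 ] None
```

I handed the job in at about 66 s of the 208 s allowed. All four tape rolls are in the tote, which hangs on the hook with the turntable at its index stop. The hand-in itself reported no verdict.

**What I did:** I turned the empty turntable clockwise by its knob until it met the loading stop. I then lifted the four rolls off their posts and stacked two in each bay of the tote. The tote was knocked about 2 cm aside partway through, so I measured it again. I hung it by its bar on both prongs, let go, and turned the knob counter-clockwise until it met the index stop.

**Last checks:**
- **Tote:** the bar centre was at about (0.603, -0.281, 0.206) m. That is within a few millimetres of the seat, and the tote was level and released.
- **Rolls:** all four were found in the two stacks, though no single picture after the final turn showed every one.
- **Robot:** it stood well clear, with no contact force.
- **Bystanders:** nothing looked out of place in the pictures, but I did not measure any shift.

**Where the checks disagreed:** the turn from loading to index measured 59.6–59.9° by the gripper and knob, but only 58–59° by the hook and tote outline. The limit is 57.3° and the full stop is about 60.2°. I relied on the force felt at the stop (about 29 N) and on the top picture, which shows the lug against its block.

**Tool tilt:** the tool leaned up to about 7° from vertical as the moves added up. The moves could not correct this, but it did not affect the result.

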